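# Counter-hold the hidden pivot bolt of the painting stand

## Robot

A 7-joint arm with a two-finger parallel gripper is mounted at the origin on a cart in front of the work surface, level with it; the furniture and walls round the work are solid. World frame = base frame: x ahead of the robot, y to its left, z up, the work surface at z = 0. Lengths are in mm, angles in rad, forces in N, time in s.
With the tool pointing down it reaches from about 425 to 950 mm from the base axis. Payload 4.7 kg.
Tool frame: the origin (TCP) lies at the very end of the fingers, on their centre line; the grasp point (between the pads) lies behind it (ctrl.grasp_offset is the z of the grasp point in the tool frame, in mm); z points along the fingers, y is the line along which they close (so a half turn about z gives the same grasp; the last joint's range is limited). The gripper opens to 87 mm and grips with 3 to 60 N. Pads are 19 mm wide; open, the fingers measure 117 mm over their backs; the gripper's body (75 mm by 190 mm) begins 51 mm behind the grasp point.
Start: joints at [-1.374, 0.469, -0.049, 1.532, 0.024, 1.141, -0.082], TCP at [151.08, 657.894, 222.573] pointing down, gripper open.
Joint ranges: [-2.59, 2.59], [-0.33, 1.99], [-1.39, 1.29], [0.1, 2.45], [-1.04, 4.18], [0.21, 1.99], [-2.66, 2.66]. Speed limits (rad/s): [2.57, 2.57, 3.14, 3.14, 3.14, 3.14, 3.14].

## Interface

Orientations are given as a unit quaternion [x, y, z, w].
In Python, from bench import read_state, read_camera, sign_off, ctrl gives the robot as it stands. The module is installed in compiled form; this text tells all that it offers.
- The arm moves only by the shell command python3 -m pendant 'ROWS' [FORCE]. ROWS is JSON, a list of rows, each an object of numbers: "tx", "ty", "tz": the shift along the tool's x, y, z in cm; "wx", "wy", "wz": the turn, a rotation vector about the tool's x, y, z in degrees; "jaw": the closure, from 0 (fully open) to 1 (shut). In form: [{"tx": .., "ty": .., "tz": .., "wx": .., "wy": .., "wz": .., "jaw": ..}, ...]. A call has 1 to 12 rows; each row is the pose to reach, as a shift and turn from the pose commanded when the call began, along the tool's axes at that moment; what a row does not reach only later rows make up. A row lasts 1/8 s, in which the tool goes at most 62.5 mm and 10.7 degrees, less where a joint would pass 70% of its speed; a pose out of reach is approached as far as the arm can. A call with a gripper value outside its range is refused whole. The fingers move at their own pace and stop on an object; FORCE is the grip in N (left out, the last holds). Time passes only in rows, so rows that repeat a pose let the fingers close. It gives the time, the measured TCP pose, the force, the opening and the grip force at its end, in the units of the state.
- read_state(): the state, without advancing time (a new reading comes with each control period).
- read_camera(name): name is "scene" or "top" or "wrist"; returns a dict with "img" (480x640x3 uint8, red, green, blue), "fov_y" (degrees; the focal length in pixels is half the picture's height over the tangent of half this angle, whatever the lens; pixels are square), "cx", "cy" (the principal point, pixels), "pose" (4x4, takes a point from camera to world coordinates); the wrist camera has in their place "mount" (4x4, takes a point from camera to tool coordinates, whose origin is the TCP and whose axes are the flange's). Camera axes: x right, y down, z forward; pixel columns grow to the right and rows downward; lengths in mm; the calibration is good to about 2 mm. A picture is of the moment at which its call begins: read the wrist's pose just before it. There is no depth.
- sign_off(): hands the job in; it is judged then, once.
The state is a dict: "clock": time; "qpos": joint angles; "qvel": joint speeds; "joint_torque": joint torques, N m; "tcp_pos": TCP position; "eef_rot": TCP orientation; "wrist_force": force on the tool from outside, world axes, zero at the start; "moment": the same for the moment, N m; "grip_width": finger opening in mm; "finger_force": force on a finger pad.
Only numpy, scipy, OpenCV 4.12 (cv2) and the standard library are available. Lean on these libraries where they do the work, as an engineer would, in place of code of your own. Each camera call takes 0.05 s, during which the arm holds its last target. There are 200 camera calls.

## Task

The nut on the painting stand has worked loose, so the arm with the freshly lacquered emblem has sagged to its stop. Draw the open-ended spanner up out of the tool block, lower its jaw into the narrow gap behind the stand's front flange right down over the hidden bolt head, turn the bolt with it until the arm is level, and finish like that, still gripping the spanner and holding the bolt from turning, so that I can tighten the nut. The lacquer is wet: nothing may touch the arm or the emblem, and leave the other things on the table where they are.

Things in the scene. Friction and masses are not known exactly. Their poses are not given: they have to be found in the camera images.
- spanner: Loose steel open-ended spanner, 0.16 kg, upright in the tool block, jaw down. Origin: middle of the jaw; z up the shank, y across the jaw, x through the thickness. Jaw 25.8 mm wide (y = +-12.9 mm), open downwards: parallel faces z = -12 to +11, root at z = +15, tips flare out below, down to z = -20 mm. Head 55 wide (y), 10 thick. Half a turn about z makes no difference.
- spanner_grip (a point): Where to grip the spanner: middle of its shank, 130 mm above the spanner's origin, same axes. The shank is 22 mm wide (y; take it by these edges), 9 mm thick (x), straight from 86 mm below this point to its rounded end 36 mm above it.
- tool_block: Fixed beech block, 64 (x) x 200 (y) x 60 (z) mm, origin at the centre of its underside. Slot 12 (x) x 58 (y) mm, 48 mm deep, at y = -50 mm; the spanner stands in it with its y along the block's y, its origin 32 mm above the table. A gold marker (y = +45 mm) and a brush (y = +75 mm) are fixed in it, standing up to 150 and 180 mm above the table.
- stand: Fixed painting stand, origin on the table below the middle of the front flange. Iron foot (135 x 115 x 14 mm, centre at x = +12 mm), two upright blue steel flanges 62 mm wide (y), tops at z = 144 mm: front x = -3 to +3, rear x = +32 to +38 mm, a 29 mm gap between, open on top and at the sides. A bolt along x at y = 0, z = 105 mm: head in the gap, brass nut and arm in front (-x, towards the robot).
- bolt_head (a point): Middle of the steel hex bolt head in the gap: 24 mm across flats, 14 mm thick (stand x = +3 to +17 mm). Turns with the bolt: x along the bolt (away from the nut), y along the arm. The jaw takes the flats at y = +-12 mm, upright when the arm is level; while it sags the spanner enters tilted alike about x (shank leaning to the arm's side). Jaw bottomed: spanner origin within 2 mm of here.
- pivot (a joint): Angle of bolt and arm, which turn together about the stand's x axis, rad: 0 = arm level, positive = free end up, -0.30 = on its stop (the start), +0.40 = upper limit. The arm's weight pulls it down with 0.2 to 0.35 N m and it falls back to the stop when not held. The jaw has play on the head: up to about 0.15 rad, by which the spanner leads the arm.
- work_arm: The arm, rigidly on the bolt, not to be touched: dark steel flat bar 5 mm thick, 25 mm high, in front of the front flange (stand x = -10 to -5 mm), running 205 mm from the bolt to the stand's +y; the plate at its end (x = -52 to -6 mm) carries the silver wing emblem, 36 x 90 mm, wet with lacquer. Origin: on the bolt's axis, mid flange; y along the arm.
- tape_cream: Bystander: roll of cream masking tape, 84 mm across, 18 mm high. Origin: centre of its underside.
- sanding_block: Bystander: brown cork sanding block, 112 x 69 x 30 mm. Origin: centre of its underside.
- lard_tin: Bystander: green flat pocket tin, 65 x 94 x 18 mm. Origin: centre of its underside.
- brush_red: Bystander: red-handled striping brush lying flat, 8 x 161 x 8 mm. Origin: centre of its underside.
Things that resemble listed ones, but are neither listed nor needed, are in the scene too. What is meant by the spanner is not red, and is the smaller of those in its own colour.

How it is judged (in metres and radians):
On the way, in this order (a step that is already met when the one before it is completed fails the run):
1. the spanner is drawn clear out of the tool block, held by the gripper (height (world z) of spanner above 0.09 m and contact force between the fingers and spanner above 2 N), for 0.2 s.
2. the spanner's jaw is down over the bolt head (x of bolt_head in the frame of spanner between -0.0075 and 0.0075 m and y of bolt_head in the frame of spanner between -0.006 and 0.006 m and z of bolt_head in the frame of spanner between -0.008 and 0.008 m and angle between the x axis of spanner and the x axis of bolt_head, either way round below 0.25 rad and contact force between the fingers and spanner above 2 N), for 0.2 s.
3. the arm is brought level with the spanner (all of step 2 and value of joint pivot between -0.09 and 0.09 rad), for 0.3 s.
At the end, for the whole second after the job is handed in: The arm is level within 0.09 rad (5 degrees) and still; the spanner's jaw is on the bolt head (its origin within 7.5 mm along the bolt, 6 mm across the jaw and 8 mm along the shank of the middle of the head); the fingers grip the spanner with more than 2 N; nothing touches the arm (all of step 3 and contact force between work_arm and anything else below 0.5 N and velocity of joint pivot between -0.1 and 0.1 rad/s); the arm keeps its last pose, push and grip.
It fails at once if something touches the arm or the wet emblem (more than 0.5 N) (contact force between work_arm and anything else above 0.5 N).
It fails at once if a bystander is moved by more than 2 cm (distance of any of tape_cream, sanding_block, lard_tin, brush_red from where it was at the start of the episode above 0.02 m).
It also fails if it takes over 48 s, if anything falls off the work surface, if the arm or the gripper's body presses on something with over 40 N, if the wrist force passes 120 N, or if a joint passes its speed limit or range.

## Working session

There is one attempt and no reset: what is moved stays moved. The work goes in short steps, Python scripts to look and compute and a shell command to move; the robot and the scene stay as the last step left them, time stands still between calls to the robot, and variables do not carry over. Pictures are saved under pics/ and viewed, at most 10 in all, crops included, and the job is handed in when it is done.

```bash
mkdir -p pics; cat > h.py <<'E'
import numpy as np, cv2
from bench import read_state, read_camera, sign_off, ctrl
from scipy.spatial.transform import Rotation as R
def cam(name):
    s=read_state(); c=read_camera(name)
    if name=="wrist":
        T=np.eye(4); T[:3,:3]=R.from_quat(s["eef_rot"]).as_matrix(); T[:3,3]=s["tcp_pos"]
        c["pose"]=T@np.array(c["mount"])
    c["pose"]=np.array(c["pose"]); return c
def ray(c,u,v):
    f=240/np.tan(np.radians(c["fov_y"])/2); P=c["pose"]
    d=P[:3,:3]@np.array([(u-c["cx"])/f,(v-c["cy"])/f,1.]); return P[:3,3],d/np.linalg.norm(d)
def onz(c,u,v,z):
    o,d=ray(c,u,v); return o+d*(z-o[2])/d[2]
def tri(c1,p1,c2,p2):
    o1,d1=ray(c1,*p1);o2,d2=ray(c2,*p2)
    t=np.linalg.lstsq(np.c_[d1,-d2],o2-o1,rcond=None)[0]
    a=o1+d1*t[0];b=o2+d2*t[1]; return (a+b)/2,np.linalg.norm(a-b)
def proj(c,p):
    f=240/np.tan(np.radians(c["fov_y"])/2); q=c["pose"][:3,:3].T@(np.array(p)-c["pose"][:3,3])
    return np.array([c["cx"]+f*q[0]/q[2],c["cy"]+f*q[1]/q[2]])
def save(c,n): cv2.imwrite("pics/"+n,cv2.cvtColor(c["img"],cv2.COLOR_RGB2BGR))
E
python3 - <<'E'
from h import *
for n in("scene","top"):
    c=cam(n); save(c,n+"0.png"); print(n,c["fov_y"],c["cx"],c["cy"],c["pose"].round(3).tolist())
s=read_state(); print(s, ctrl.grasp_offset)
E
```

```text
scene 54.685312177552866 324.2707579321073 242.7444719394818 [[0.87, -0.368, 0.328, 196.978], [-0.493, -0.665, 0.561, -663.691], [0.012, -0.65, -0.76, 903.115], [0.0, 0.0, 0.0, 1.0]]
top 53.35296415461265 320.6315458596817 239.01877869526487 [[0.022, -0.982, 0.19, 348.401], [-1.0, -0.022, 0.006, -78.067], [-0.001, -0.19, -0.982, 1285.368], [0.0, 0.0, 0.0, 1.0]]
{'clock': 0.1, 'qpos': array([-1.37387757,  0.46937143, -0.0486058 ,  1.53355491,  0.02411197,
        1.14097462, -0.08232798]), 'qvel': array([ 0.00145516, -0.00176097,  0.00061944, -0.00360199, -0.00167237,
        0.00058893,  0.002059  ]), 'joint_torque': array([ 6.10330844e-04, -5.09170353e+01, -8.13013455e-02, -2.36828703e+01,
       -6.15267386e-02,  3.44293972e-02,  3.25466715e-05]), 'tcp_pos': array([151.00123092, 657.35691727, 221.6055047 ]), 'eef_rot': array([ 1.12661992e-01,  9.93632998e-01, -8.58662184e-04, -6.51393552e-05]), 'wrist_force': array([ 1.18936796,  0.13050307, -0.09047644]), 'moment': array([-0.04643788,  0.00500395,  0.01067255]), 'finger_force': 0.0, 'grip_width': 87.12647425994227} -18.700000000000003
```

View pics/scene0.png

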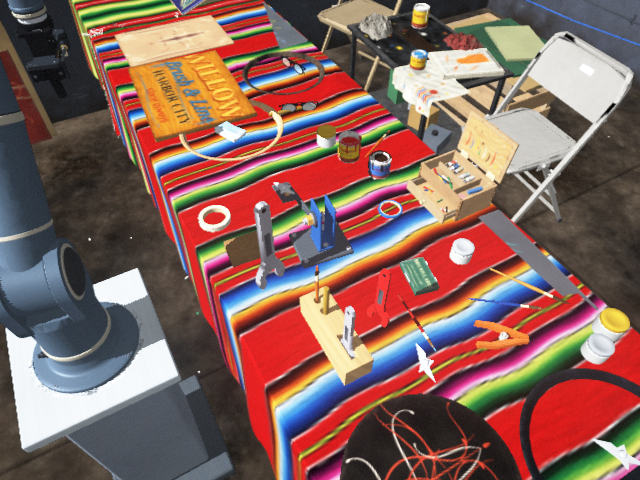

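View pics/top0.png

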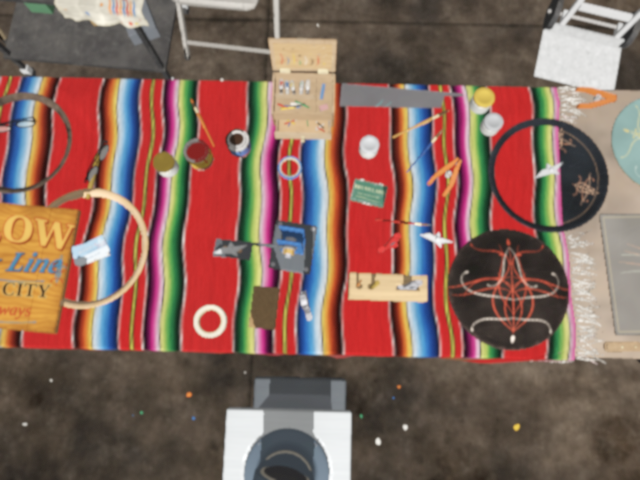

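The scene view shows two grey spanners, a large one at (265,245) and a small one in the tool block at (348,330), plus a red one at (380,295). The one meant should be the small grey one, since it stands in the block and is the smaller of its colour. I'll confirm that in enlarged crops.

```bash
python3 - <<'E'
from h import *
a=cam("scene")["img"][165:390,200:400]; b=cam("top")["img"][205:345,195:440]
w=lambda i,k,n: cv2.imwrite("pics/"+n,cv2.cvtColor(cv2.resize(i,None,fx=k,fy=k,interpolation=cv2.INTER_CUBIC),cv2.COLOR_RGB2BGR))
w(a,2.66,"sc1.png"); w(b,3.2,"tc1.png")
E
```

```text
(no output)
```

View pics/sc1.png

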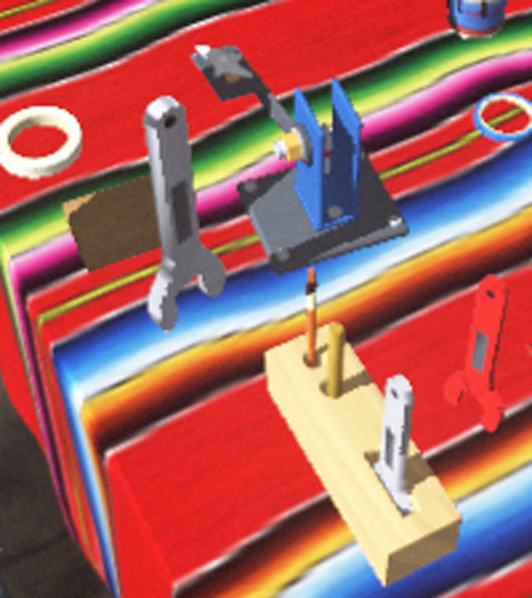

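View pics/tc1.png

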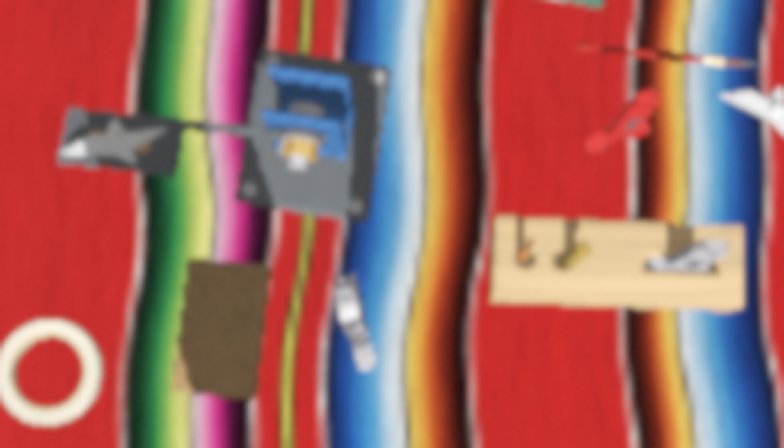

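The small bright grey spanner at scene (348,330) stands jaw down in the block. It is the smaller grey one and isn't red, so it's the one meant. The large darker one at (265,245) stands free between the robot and the stand, and I need to avoid it. Next I'll compute positions.

```bash
python3 - <<'E'
from h import *
t=cam("top"); s=cam("scene")
T=lambda u,v:(195+u/3.2,205+v/3.2); S=lambda u,v:(200+u/2.66,165+v/2.66)
b=np.array([onz(t,*T(*p),60)[:2] for p in [(495,215),(745,222),(743,310),(490,303)]]); print("block",b.round(0).tolist(),b.mean(0), np.degrees(np.arctan2(*(b[0]+b[3]-b[1]-b[2])[[1,0]]))-90)
b2=np.array([onz(s,*S(*p),60)[:2] for p in [(267,352),(310,337),(460,515),(387,557)]]); print("block scene",b2.round(0).tolist(),b2.mean(0))
f=np.array([onz(t,*T(*p),14)[:2] for p in [(262,48),(388,68),(365,218),(237,200)]]); print("foot",f.round(0).tolist(),f.mean(0))
d=f[0]+f[1]-f[2]-f[3]; print("stand x dir deg",np.degrees(np.arctan2(d[1],d[0])))
e=f[0]+f[3]-f[1]-f[2]; print("stand y dir deg",np.degrees(np.arctan2(e[1],e[0])))
f2=np.array([onz(s,*S(*p),14)[:2] for p in [(237,187),(275,268),(410,230)]]); print("foot scene",f2.round(0).tolist())
for n,p,q in [("nut",(280,152),(297,160)),("emblem tip",(200,48),(75,150)),("flangeF topL",(296,90),(265,118)),("spanner top",(400,380),(722,248)),("bigtop",(163,103),(365,360)),("brush top",(311,270),(525,260)),("redtop",(492,280),(597,140))]:
    x,g=tri(s,S(*p),t,T(*q)); print(n,x.round(1),round(g,1))
E
```

```text
block [[500.0, -148.0], [499.0, -349.0], [428.0, -346.0], [429.0, -145.0]] [ 463.93965832 -246.85239553] -0.32519925003873595
block scene [[439.0, -152.0], [477.0, -156.0], [497.0, -349.0], [433.0, -351.0]] [ 461.267559   -251.88705395]
foot [[644.0, 50.0], [629.0, -58.0], [501.0, -42.0], [513.0, 66.0]] [571.88510181   3.95246291]
stand x dir deg -6.997763940963879
stand y dir deg 82.62928659700388
foot scene [[515.0, 58.0], [501.0, -46.0], [632.0, -68.0]]
nut [536.4  10.2  96.5] 2.3
emblem tip [543.2 190.5  75. ] 0.5
flangeF topL [562.8  31.6 142.2] 5.9
spanner top [ 463.4 -301.2  203.4] 2.8
bigtop [392.4 -57.4 281.8] 34.4
brush top [ 461.8 -166.9  169.7] 17.2
redtop [ 566.9 -228.7  158.2] 46.5
```

```bash
cat >> h.py <<'E'
def rows(p,M,s=None):
    s=s or read_state(); C=R.from_quat(s["eef_rot"])
    d=C.inv().apply(np.array(p,float)-s["tcp_pos"])/10; w=np.degrees((C.inv()*R.from_matrix(M)).as_rotvec())
    print("t cm",d.round(2),"w deg",w.round(2),"clock",s["clock"])
def down(yaw,tilt=0.):
    "tool down, tool y along the world heading yaw+90 deg; tilt rad about stand x (heading yaw)"
    a=np.radians(yaw); x=np.array([np.cos(a),np.sin(a),0]); y=np.array([-x[1],x[0],0])
    M=np.c_[-x,y,[0,0,-1.]]
    return R.from_rotvec(x*tilt).as_matrix()@M
E
python3 - <<'E'
from h import *
t=cam("top"); s=cam("scene")
T=lambda u,v:(195+u/3.2,205+v/3.2); S=lambda u,v:(200+u/2.66,165+v/2.66)
print(tri(s,S(163,103),t,T(345,285)),tri(s,S(185,300),t,T(365,360)))
E
python3 -m pendant '[{"tx":-53,"ty":-30,"tz":-20,"wz":-13},{"tx":-53,"ty":-30,"tz":-20,"wz":-13},{"tx":-53,"ty":-30,"tz":-20,"wz":-13},{"tx":-53,"ty":-30,"tz":-20,"wz":-13},{"tx":-53,"ty":-30,"tz":-20,"wz":-13},{"tx":-53,"ty":-30,"tz":-20,"wz":-13},{"tx":-53,"ty":-30,"tz":-20,"wz":-13},{"tx":-53,"ty":-30,"tz":-20,"wz":-13},{"tx":-53,"ty":-30,"tz":-20,"wz":-13},{"tx":-53,"ty":-30,"tz":-20,"wz":-13}]'
python3 -c "
from h import *
rows([463,-300,300],down(0)); print(read_state()['qpos'])"
```

```text
(array([422.57050828, -35.36003198, 252.87956339]), np.float64(7.908712189736947)) (array([395.94207471, -49.72870119,  34.52001121]), np.float64(27.393147083921153))
t cm [-51.84 -86.37  -7.74] w deg [-1.000e-02 -0.000e+00 -1.294e+01] clock 0.4
[-1.37389455  0.46872417 -0.04860181  1.53268016  0.02412386  1.14099238
 -0.08232345]schema error: expected keys tx, ty, tz, wx, wy, wz, jaw
```

```bash

python3 -m pendant '[{"tx":-53,"ty":-30,"tz":-20,"wx":0,"wy":0,"wz":-13,"jaw":0},{"tx":-53,"ty":-30,"tz":-20,"wx":0,"wy":0,"wz":-13,"jaw":0},{"tx":-53,"ty":-30,"tz":-20,"wx":0,"wy":0,"wz":-13,"jaw":0},{"tx":-53,"ty":-30,"tz":-20,"wx":0,"wy":0,"wz":-13,"jaw":0},{"tx":-53,"ty":-30,"tz":-20,"wx":0,"wy":0,"wz":-13,"jaw":0},{"tx":-53,"ty":-30,"tz":-20,"wx":0,"wy":0,"wz":-13,"jaw":0},{"tx":-53,"ty":-30,"tz":-20,"wx":0,"wy":0,"wz":-13,"jaw":0},{"tx":-53,"ty":-30,"tz":-20,"wx":0,"wy":0,"wz":-13,"jaw":0},{"tx":-53,"ty":-30,"tz":-20,"wx":0,"wy":0,"wz":-13,"jaw":0},{"tx":-53,"ty":-30,"tz":-20,"wx":0,"wy":0,"wz":-13,"jaw":0}]'
python3 -c "
from h import *
rows([463,-300,300],down(0)); print(read_state()['qpos'])"
```

```text
clock: 1.65
tcp_pos: [590.3, 255.7, 418.5]
eef_rot: [-0.001, 1.0, 0.0, 0.0]
wrist_force: [0.5, -0.7, 0.5]
grip_width: 86.8
finger_force: 0.0
t cm [ 12.81 -55.56  11.81] w deg [0.03 0.03 0.08] clock 1.65
[-0.58764793  0.32161568  0.16122416  1.31961591 -0.05121253  1.503681
  1.14100725]
```

```bash

python3 -m pendant '[{"tx":3,"ty":-25,"tz":0,"wx":0,"wy":0,"wz":0,"jaw":0},{"tx":3,"ty":-25,"tz":0,"wx":0,"wy":0,"wz":0,"jaw":0},{"tx":3,"ty":-25,"tz":0,"wx":0,"wy":0,"wz":0,"jaw":0},{"tx":3,"ty":-25,"tz":0,"wx":0,"wy":0,"wz":0,"jaw":0},{"tx":3,"ty":-25,"tz":0,"wx":0,"wy":0,"wz":0,"jaw":0},{"tx":3,"ty":-25,"tz":0,"wx":0,"wy":0,"wz":0,"jaw":0}]'
python3 -c "
from h import *
c=cam('wrist'); save(c,'w1.png'); np.save('w1.npy',c,allow_pickle=True); print(c['pose'].round(2),c['fov_y'])
rows([463,-300,300],down(0))"
```

```text
clock: 2.4
tcp_pos: [559.5, 7.6, 417.7]
eef_rot: [-0.001, 1.0, 0.001, 0.0]
wrist_force: [0.2, 1.0, 0.2]
grip_width: 87.1
finger_force: 0.0
[[-0.0000e+00  9.7000e-01  2.5000e-01  4.9112e+02]
 [ 1.0000e+00  0.0000e+00  0.0000e+00  7.6600e+00]
 [ 0.0000e+00  2.5000e-01 -9.7000e-01  5.7896e+02]
 [ 0.0000e+00  0.0000e+00  0.0000e+00  1.0000e+00]] 65.17362653052567
t cm [  9.76 -30.85  11.71] w deg [ 0.06 -0.01  0.19] clock 2.45
```

View pics/w1.png

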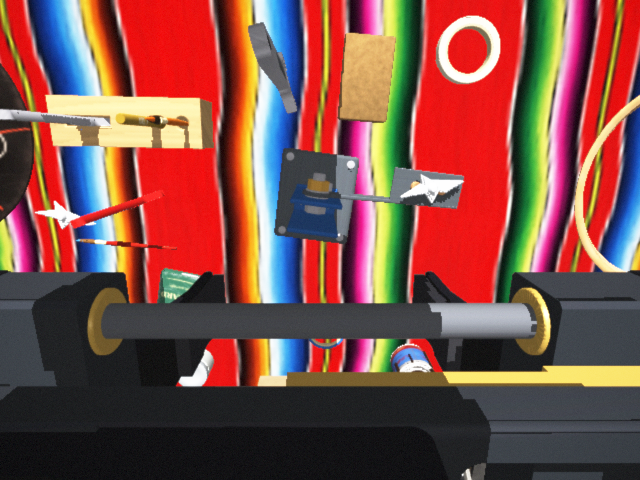

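```bash
python3 - <<'E'
from h import *
c=np.load('w1.npy',allow_pickle=True).item()
f=np.array([onz(c,*p,14)[:2] for p in [(276,235),(348,243),(358,158),(287,150)]]);print(f.round(0).tolist(),f.mean(0))
d=f[0]+f[1]-f[2]-f[3];e=f[1]+f[2]-f[0]-f[3]
print(np.degrees(np.arctan2(d[1],d[0])),np.degrees(np.arctan2(e[1],e[0])))
i=cv2.resize(c['img'][130:260,255:475],None,fx=3.6,fy=3.6,interpolation=cv2.INTER_CUBIC); cv2.imwrite('pics/w1c.png',i[:,:,::-1])
E
python3 -m pendant '[{"tx":9.8,"ty":-31,"tz":4,"wx":0,"wy":0,"wz":0,"jaw":0},{"tx":9.8,"ty":-31,"tz":4,"wx":0,"wy":0,"wz":0,"jaw":0},{"tx":9.8,"ty":-31,"tz":4,"wx":0,"wy":0,"wz":0,"jaw":0},{"tx":9.8,"ty":-31,"tz":4,"wx":0,"wy":0,"wz":0,"jaw":0},{"tx":9.8,"ty":-31,"tz":4,"wx":0,"wy":0,"wz":0,"jaw":0},{"tx":9.8,"ty":-31,"tz":4,"wx":0,"wy":0,"wz":0,"jaw":0},{"tx":9.8,"ty":-31,"tz":10,"wx":0,"wy":0,"wz":0,"jaw":0},{"tx":9.8,"ty":-31,"tz":10,"wx":0,"wy":0,"wz":0,"jaw":0}]'
python3 -c "
from h import *
c=cam('wrist'); save(c,'w2.png'); np.save('w2.npy',c,allow_pickle=True)"
```

```text
[[634.0, -57.0], [646.0, 55.0], [517.0, 67.0], [505.0, -38.0]] [575.50737272   6.65073798]
-6.951777941153683 83.66491227568766
clock: 3.45
tcp_pos: [460.9, -299.0, 313.2]
eef_rot: [-0.002, 1.0, 0.003, -0.005]
wrist_force: [0.3, 0.3, -0.1]
grip_width: 87.0
finger_force: 0.0
```

View pics/w1c.png

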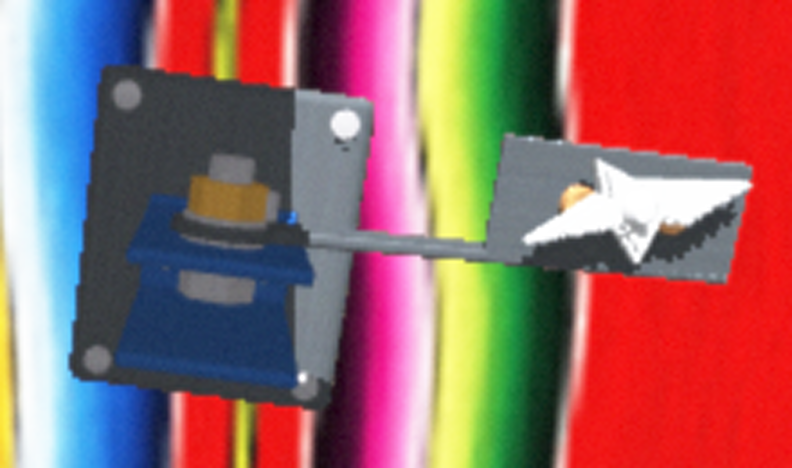

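View pics/w2.png

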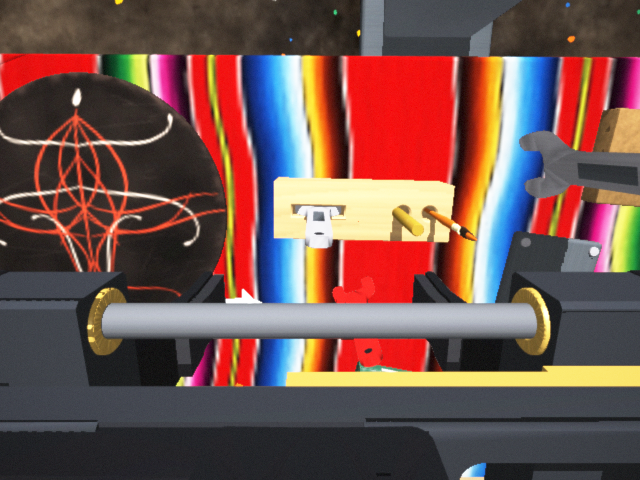

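```bash
python3 - <<'E'
from h import *
c=np.load('w1.npy',allow_pickle=True).item(); W=lambda u,v:(255+u/3.6,130+v/3.6)
for n,p in [("front L",(128,258)),("front R",(313,279)),("rear L",(118,362)),("rear R",(300,385))]: print(n,onz(c,*W(*p),144).round(1))
print("emblem tip",onz(c,*W(750,185),90))
c=np.load('w2.npy',allow_pickle=True).item()
b=np.array([onz(c,*p,60)[:2] for p in [(275,178),(453,184),(450,241),(274,238)]]);print(b.round(0).tolist(),b.mean(0))
d=b[1]+b[2]-b[0]-b[3];print(np.degrees(np.arctan2(d[1],d[0]))-90)
print("shank end",[onz(c,u,v,198).round(1) for u,v in [(306,245),(331,245),(318,240)]], "slot",[onz(c,*p,60).round(1) for p in [(293,211),(346,213)]])
rows([463,-300,143.3],down(0))
E
```

```text
front L [560.7 -24.2 144. ]
front R [567.5  35.9 144. ]
rear L [595.4 -28.1 144. ]
rear R [603.2  32.2 144. ]
emblem tip [542.58321635 196.05378534  90.        ]
[[431.0, -345.0], [436.0, -149.0], [501.0, -146.0], [498.0, -348.0]] [ 466.50206816 -247.01410024]
-1.2067409176114836
shank end [array([ 469. , -307.5,  198. ]), array([ 469. , -288.4,  198. ]), array([ 465.1, -298.3,  198. ])] slot [array([ 467. , -325.7,   60. ]), array([ 469.1, -266.3,   60. ])]
t cm [-9.000e-02  1.000e-02  1.732e+01] w deg [ 0.12 -0.19  0.29] clock 3.5
```

Wrist view 1 shows the stand with the gap, and the front flange top at crop (128–313, ~268). Wrist view 2 shows the shank end at (318,240) and the slot centre at (319,212). I'll descend, grip and draw the spanner up.

```bash

python3 -m pendant '[{"tx":-0.5,"ty":0.1,"tz":4,"wx":0.1,"wy":-0.2,"wz":1.5,"jaw":0},{"tx":-0.5,"ty":0.1,"tz":9,"wx":0.1,"wy":-0.2,"wz":1.5,"jaw":0},{"tx":-0.5,"ty":0.1,"tz":13,"wx":0.1,"wy":-0.2,"wz":1.5,"jaw":0},{"tx":-0.5,"ty":0.1,"tz":16,"wx":0.1,"wy":-0.2,"wz":1.5,"jaw":0},{"tx":-0.5,"ty":0.1,"tz":17,"wx":0.1,"wy":-0.2,"wz":1.5,"jaw":0},{"tx":-0.5,"ty":0.1,"tz":17,"wx":0.1,"wy":-0.2,"wz":1.5,"jaw":0.5},{"tx":-0.5,"ty":0.1,"tz":17,"wx":0.1,"wy":-0.2,"wz":1.5,"jaw":0.5}]' 40
python3 -c "
from h import *
c=cam('wrist'); save(c,'w3.png'); print(read_state()['grip_width'])"
```

```text
clock: 4.38
tcp_pos: [468.4, -302.6, 149.4]
eef_rot: [0.012, 1.0, -0.002, 0.003]
wrist_force: [0.4, 0.5, 0.1]
grip_width: 73.8
finger_force: 0.0
70.53978400881614
```

View pics/w3.png

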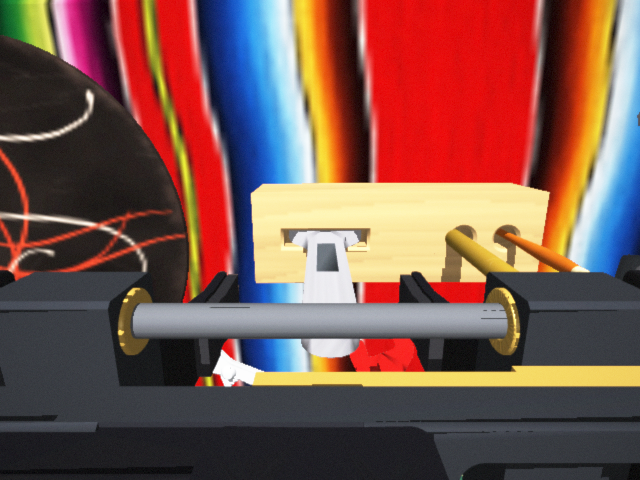

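The shank is between the fingers and about 4 mm to +y of centre (image column 328 against about 320). I'll correct that before closing.

```bash

python3 -m pendant '[{"tx":0,"ty":0.4,"tz":0.1,"wx":0,"wy":0,"wz":0,"jaw":0.5},{"tx":0,"ty":0.4,"tz":0.1,"wx":0,"wy":0,"wz":0,"jaw":0.5},{"tx":0,"ty":0.4,"tz":0.1,"wx":0,"wy":0,"wz":0,"jaw":0.5}]' 40
python3 -c "
from h import *
rows([466,-298,143.3],down(-1.2));c=cam('top');rows([466,-298,143.3],down(-1.2));"
```

```text
clock: 4.8
tcp_pos: [467.0, -298.0, 146.6]
eef_rot: [0.012, 1.0, -0.001, 0.002]
wrist_force: [0.6, 0.6, -0.0]
grip_width: 45.9
finger_force: 0.0
t cm [ 0.1  -0.01  0.33] w deg [-0.1   0.21 -0.23] clock 4.8
t cm [ 0.1  -0.    0.33] w deg [-0.1   0.21 -0.23] clock 4.85
```

```bash

python3 -m pendant '[{"tx":0.1,"ty":0,"tz":0.3,"wx":0,"wy":0,"wz":0,"jaw":0.7},{"tx":0.1,"ty":0,"tz":0.3,"wx":0,"wy":0,"wz":0,"jaw":0.8},{"tx":0.1,"ty":0,"tz":0.3,"wx":0,"wy":0,"wz":0,"jaw":1},{"tx":0.1,"ty":0,"tz":0.3,"wx":0,"wy":0,"wz":0,"jaw":1},{"tx":0.1,"ty":0,"tz":0.3,"wx":0,"wy":0,"wz":0,"jaw":1},{"tx":0.1,"ty":0,"tz":0.3,"wx":0,"wy":0,"wz":0,"jaw":1}]' 50
python3 -m pendant '[{"tx":0,"ty":0,"tz":0,"wx":0,"wy":0,"wz":0,"jaw":1},{"tx":0,"ty":0,"tz":0,"wx":0,"wy":0,"wz":0,"jaw":1}]'
```

```text
clock: 5.6
tcp_pos: [465.9, -297.9, 143.4]
eef_rot: [0.013, 1.0, -0.001, 0.002]
wrist_force: [-0.3, 0.7, -0.9]
grip_width: 21.1
finger_force: 50.0
clock: 5.85
tcp_pos: [465.9, -297.9, 143.4]
eef_rot: [0.013, 1.0, -0.001, 0.002]
wrist_force: [-1.1, 0.3, -0.8]
grip_width: 21.0
finger_force: 50.0
```

```bash

python3 -m pendant '[{"tx":0,"ty":0,"tz":-1,"wx":0,"wy":0,"wz":0,"jaw":1},{"tx":0,"ty":0,"tz":-3,"wx":0,"wy":0,"wz":0,"jaw":1},{"tx":0,"ty":0,"tz":-6,"wx":0,"wy":0,"wz":0,"jaw":1},{"tx":0,"ty":0,"tz":-10,"wx":0,"wy":0,"wz":0,"jaw":1},{"tx":0,"ty":0,"tz":-15,"wx":0,"wy":0,"wz":0,"jaw":1},{"tx":0,"ty":0,"tz":-20,"wx":0,"wy":0,"wz":0,"jaw":1},{"tx":0,"ty":0,"tz":-24,"wx":0,"wy":0,"wz":0,"jaw":1},{"tx":0,"ty":0,"tz":-24,"wx":0,"wy":0,"wz":0,"jaw":1},{"tx":0,"ty":0,"tz":-24,"wx":0,"wy":0,"wz":0,"jaw":1}]'
cat >> h.py <<'E'
O=np.array([563.5,6.2,0]); YAW=-6.5
def target(L,tilt,xo=12.,dy=0.):
    "TCP pose with the spanner origin L mm up the tilted axis from the bolt head"
    M=down(YAW,tilt); a=np.radians(YAW); X=np.array([np.cos(a),np.sin(a),0]);Y=np.array([-X[1],X[0],0])
    return O+X*xo+Y*dy+[0,0,105]-M[:,2]*(L+111.3), M
E
python3 -c "
from h import *
rows(*target(90,-.3))"
```

```text
clock: 6.98
tcp_pos: [464.5, -297.2, 382.7]
eef_rot: [0.013, 1.0, -0.0, 0.001]
wrist_force: [-0.1, -0.9, -2.4]
grip_width: 20.9
finger_force: 50.0
t cm [-10.83  36.41   8.53] w deg [17.14  0.89  5.  ] clock 6.975
```

```bash

python3 -m pendant '[{"tx":-10.8,"ty":36.4,"tz":0,"wx":17.1,"wy":0.9,"wz":5,"jaw":1},{"tx":-10.8,"ty":36.4,"tz":0,"wx":17.1,"wy":0.9,"wz":5,"jaw":1},{"tx":-10.8,"ty":36.4,"tz":0,"wx":17.1,"wy":0.9,"wz":5,"jaw":1},{"tx":-10.8,"ty":36.4,"tz":0,"wx":17.1,"wy":0.9,"wz":5,"jaw":1},{"tx":-10.8,"ty":36.4,"tz":0,"wx":17.1,"wy":0.9,"wz":5,"jaw":1},{"tx":-10.8,"ty":36.4,"tz":0,"wx":17.1,"wy":0.9,"wz":5,"jaw":1},{"tx":-10.8,"ty":36.4,"tz":0,"wx":17.1,"wy":0.9,"wz":5,"jaw":1},{"tx":-10.8,"ty":36.4,"tz":0,"wx":17.1,"wy":0.9,"wz":5,"jaw":1},{"tx":-10.8,"ty":36.4,"tz":5,"wx":17.1,"wy":0.9,"wz":5,"jaw":1},{"tx":-10.8,"ty":36.4,"tz":7,"wx":17.1,"wy":0.9,"wz":5,"jaw":1},{"tx":-10.8,"ty":36.4,"tz":7,"wx":17.1,"wy":0.9,"wz":5,"jaw":1},{"tx":-10.8,"ty":36.4,"tz":7,"wx":17.1,"wy":0.9,"wz":5,"jaw":1}]'
python3 -c "
from h import *
rows(*target(90,-.3)); print(read_state()['qpos'])
c=cam('wrist'); np.save('w4.npy',c,allow_pickle=True); 
d=cam('scene'); np.save('s4.npy',d,allow_pickle=True)
a=cv2.resize(c['img'][100:400,180:480],(400,400),interpolation=cv2.INTER_CUBIC)
b=cv2.resize(d['img'][130:280,230:380],(400,400),interpolation=cv2.INTER_CUBIC)
cv2.imwrite('pics/w4.png',np.hstack([a,b])[:,:,::-1])"
```

```text
clock: 8.48
tcp_pos: [582.8, 61.9, 314.5]
eef_rot: [0.057, 0.987, -0.149, -0.007]
wrist_force: [0.2, 0.7, -0.9]
grip_width: 21.4
finger_force: 50.0
t cm [0.09 0.69 1.59] w deg [-0.    0.12 -0.17] clock 8.475
[-0.50767267  0.31051242  0.24135574  1.59992185  0.20977407  1.35755017
  1.12474178]
```

View pics/w4.png

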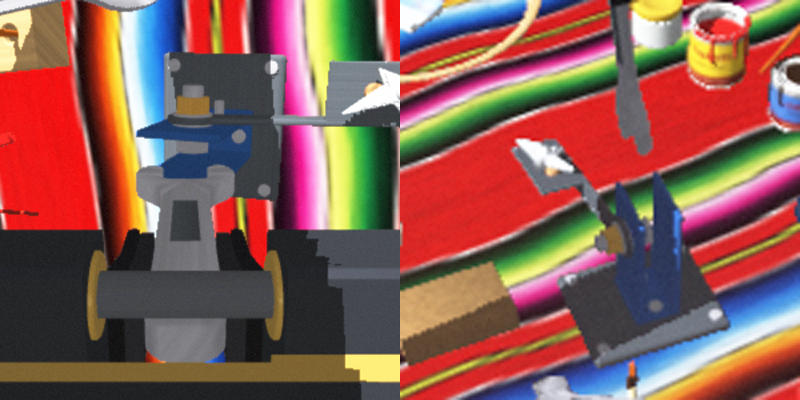

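```bash
python3 - <<'E'
from h import *
c=np.load('w4.npy',allow_pickle=True).item();d=np.load('s4.npy',allow_pickle=True).item()
a=np.radians(YAW);X=np.array([np.cos(a),np.sin(a),0]);Y=np.array([-X[1],X[0],0])
i=np.ascontiguousarray(cv2.resize(c['img'][150:275,260:400],None,fx=4,fy=4,interpolation=cv2.INTER_CUBIC))
j=np.ascontiguousarray(cv2.resize(d['img'][190:270,285:350],None,fx=6.25,fy=6.25,interpolation=cv2.INTER_CUBIC)) 
def dot(p):
    q=(proj(c,p)-[260,150])*4; cv2.circle(i,tuple(int(v) for v in q),3,(0,255,0),1)
    q=(proj(d,p)-[285,190])*6.25; cv2.circle(j,tuple(int(v) for v in q),3,(0,255,0),1)
for x in(-3,3,32,38):
    for y in(-31,31): dot(O+X*x+Y*y+[0,0,144])
for x in(-55.5,79.5):
    for y in(-57.5,57.5): dot(O+X*x+Y*y+[0,0,14])
M=R.from_quat(read_state()['eef_rot']).as_matrix(); t=read_state()['tcp_pos']
for y in (-27.5,27.5):
    for x in(-5,5): dot(t+M@np.array([x,y,111.3]))
h=max(i.shape[0],j.shape[0]); p=lambda m:np.vstack([m,np.zeros((h-m.shape[0],m.shape[1],3),np.uint8)])
o=np.hstack([p(i),p(j)]); o=cv2.resize(o,(800,int(o.shape[0]*800/o.shape[1])));cv2.imwrite('pics/chk.png',o[:,:,::-1])
E
```

```text
(no output)
```

View pics/chk.png

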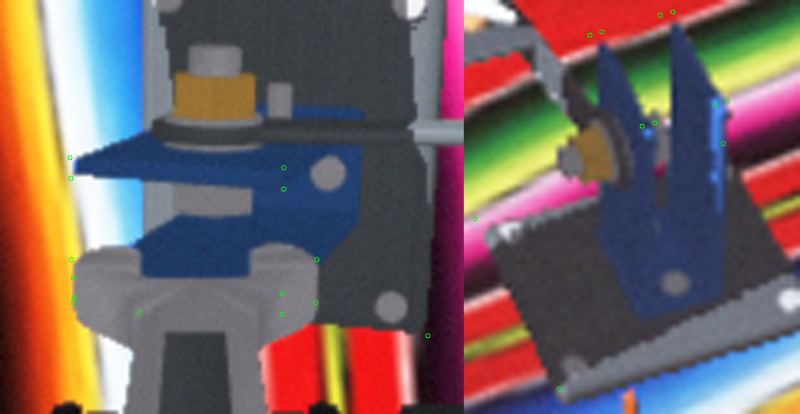

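The spanner head is above the gap and the predicted markers sit on the flange and jaw in the wrist view. The bolt head shows in the gap at crop columns 175–252, row 200. I'll check its lateral position numerically.

```bash
python3 - <<'E'
from h import *
c=np.load('w4.npy',allow_pickle=True).item()
M=down(YAW,-.3)@np.diag([-1,1,-1]) # bolt axes as columns x,y,z
a=np.radians(YAW);b=O+np.array([np.cos(a),np.sin(a),0])*10+[0,0,105]
for p in [(7,-12,6.9),(7,12,6.9),(-7,-12,6.9),(-7,12,6.9),(7,0,13.9),(-7,0,13.9)]: print(p,((proj(c,b+M@np.array(p))-[260,150])*3.31).round(0))
s=read_state();T=R.from_quat(s['eef_rot']).as_matrix()
for p in [(0,-27.5,111.3),(0,27.5,111.3)]: print("span",((proj(c,s['tcp_pos']+T@np.array(p))-[260,150])*3.31).round(0))
g=c['img'][208:213,300:350].mean(0).astype(int); print([(300+k,*v) for k,v in enumerate(g)])
rows(*target(90,-.3))
E
```

```text
(7, -12, 6.9) [175. 212.]
(7, 12, 6.9) [253. 212.]
(-7, -12, 6.9) [174. 167.]
(-7, 12, 6.9) [254. 167.]
(7, 0, 13.9) [214. 217.]
(-7, 0, 13.9) [214. 170.]
span [ 72. 281.]
span [316. 281.]
[(300, np.int64(93), np.int64(195), np.int64(247)), (301, np.int64(85), np.int64(193), np.int64(248)), (302, np.int64(80), np.int64(184), np.int64(246)), (303, np.int64(116), np.int64(136), np.int64(163)), (304, np.int64(128), np.int64(140), np.int64(147)), (305, np.int64(131), np.int64(142), np.int64(150)), (306, np.int64(127), np.int64(137), np.int64(145)), (307, np.int64(128), np.int64(138), np.int64(147)), (308, np.int64(133), np.int64(140), np.int64(149)), (309, np.int64(130), np.int64(138), np.int64(146)), (310, np.int64(132), np.int64(140), np.int64(149)), (311, np.int64(133), np.int64(141), np.int64(152)), (312, np.int64(123), np.int64(125), np.int64(132)), (313, np.int64(124), np.int64(123), np.int64(129)), (314, np.int64(120), np.int64(120), np.int64(125)), (315, np.int64(122), np.int64(120), np.int64(126)), (316, np.int64(122), np.int64(119), np.int64(126)), (317, np.int64(122), np.int64
[... 1018 characters left out ...]
int64(34), np.int64(64), np.int64(110)), (338, np.int64(33), np.int64(63), np.int64(110)), (339, np.int64(35), np.int64(65), np.int64(111)), (340, np.int64(36), np.int64(65), np.int64(112)), (341, np.int64(36), np.int64(64), np.int64(111)), (342, np.int64(35), np.int64(64), np.int64(113)), (343, np.int64(34), np.int64(64), np.int64(111)), (344, np.int64(33), np.int64(63), np.int64(111)), (345, np.int64(35), np.int64(65), np.int64(113)), (346, np.int64(34), np.int64(64), np.int64(112)), (347, np.int64(35), np.int64(64), np.int64(113)), (348, np.int64(34), np.int64(63), np.int64(113)), (349, np.int64(34), np.int64(64), np.int64(112))]
t cm [0.1  0.62 1.64] w deg [ 0.05  0.17 -0.12] clock 8.575
```

```bash

python3 -m pendant '[{"tx":0.1,"ty":0.5,"tz":1.6,"wx":0,"wy":0.2,"wz":-0.1,"jaw":1},{"tx":0.1,"ty":0.5,"tz":1.6,"wx":0,"wy":0.2,"wz":-0.1,"jaw":1},{"tx":0.1,"ty":0.5,"tz":1.6,"wx":0,"wy":0.2,"wz":-0.1,"jaw":1},{"tx":0.1,"ty":0.5,"tz":1.6,"wx":0,"wy":0.2,"wz":-0.1,"jaw":1}]'
python3 -c "
from h import *
rows(*target(0,-.3,dy=-.8))"
```

```text
clock: 9.07
tcp_pos: [581.7, 63.7, 296.7]
eef_rot: [0.056, 0.987, -0.149, -0.01]
wrist_force: [0.3, -0.4, -2.0]
grip_width: 21.0
finger_force: 50.0
t cm [-0.06 -0.07  8.96] w deg [ 0.   -0.11  0.08] clock 9.075
```

```bash

python3 -m pendant '[{"tx":0,"ty":-0.1,"tz":1.5,"wx":0,"wy":-0.1,"wz":0,"jaw":1},{"tx":0,"ty":-0.1,"tz":3,"wx":0,"wy":-0.1,"wz":0,"jaw":1},{"tx":0,"ty":-0.1,"tz":4.5,"wx":0,"wy":-0.1,"wz":0,"jaw":1},{"tx":0,"ty":-0.1,"tz":5.5,"wx":0,"wy":-0.1,"wz":0,"jaw":1},{"tx":0,"ty":-0.1,"tz":5.5,"wx":0,"wy":-0.1,"wz":0,"jaw":1},{"tx":0,"ty":-0.1,"tz":5.5,"wx":0,"wy":-0.1,"wz":0,"jaw":1}]'
python3 -c "
from h import *
rows(*target(0,-.3,dy=-.8)); print(read_state()['moment'])
c=cam('wrist'); np.save('w5.npy',c,allow_pickle=True); save(c,'w5.png')"
```

```text
clock: 9.82
tcp_pos: [579.8, 46.8, 244.6]
eef_rot: [0.055, 0.987, -0.149, -0.009]
wrist_force: [-0.6, 0.5, -1.3]
grip_width: 21.4
finger_force: 50.0
t cm [-0.04  0.02  3.48] w deg [0.02 0.01 0.09] clock 9.825
[ 0.52043463 -0.09903033 -0.05669969]
```

No contact so far, and the jaw tips are now in the gap. I'll go down over the head slowly.

```bash

python3 -m pendant '[{"tx":0,"ty":0,"tz":0.6,"wx":0,"wy":0,"wz":0,"jaw":1},{"tx":0,"ty":0,"tz":1.2,"wx":0,"wy":0,"wz":0,"jaw":1},{"tx":0,"ty":0,"tz":1.6,"wx":0,"wy":0,"wz":0,"jaw":1},{"tx":0,"ty":0,"tz":1.6,"wx":0,"wy":0,"wz":0,"jaw":1}]'
python3 -m pendant '[{"tx":0,"ty":0,"tz":0.4,"wx":0,"wy":0,"wz":0,"jaw":1},{"tx":0,"ty":0,"tz":0.8,"wx":0,"wy":0,"wz":0,"jaw":1},{"tx":0,"ty":0,"tz":0.8,"wx":0,"wy":0,"wz":0,"jaw":1}]'
python3 -c "
from h import *
rows(*target(0,-.3,dy=-.8)); print(read_state()['moment'])"
```

```text
clock: 10.38
tcp_pos: [578.6, 41.6, 228.5]
eef_rot: [0.055, 0.987, -0.149, -0.009]
wrist_force: [0.6, 0.5, -1.5]
grip_width: 20.9
finger_force: 50.0
clock: 10.75
tcp_pos: [578.3, 39.3, 220.9]
eef_rot: [0.055, 0.987, -0.149, -0.009]
wrist_force: [0.1, 0.0, -1.2]
grip_width: 21.1
finger_force: 50.0
t cm [-0.1   0.05  0.99] w deg [-0.03 -0.08  0.09] clock 10.75
[ 0.44145077 -0.04101577  0.02922021]
```

```bash

python3 -m pendant '[{"tx":-0.1,"ty":0,"tz":0.4,"wx":0,"wy":0,"wz":0,"jaw":1},{"tx":-0.1,"ty":0,"tz":0.8,"wx":0,"wy":0,"wz":0,"jaw":1},{"tx":-0.1,"ty":0,"tz":0.8,"wx":0,"wy":0,"wz":0,"jaw":1}]'
python3 -m pendant '[{"tx":0,"ty":0,"tz":0.3,"wx":0,"wy":0,"wz":0,"jaw":1},{"tx":0,"ty":0,"tz":0.3,"wx":0,"wy":0,"wz":0,"jaw":1},{"tx":0,"ty":0,"tz":0.3,"wx":0,"wy":0,"wz":0,"jaw":1}]'
python3 -c "
from h import *
rows(*target(0,-.3,dy=-.8)); print(read_state()['moment'])"
```

```text
clock: 11.12
tcp_pos: [579.0, 36.8, 213.2]
eef_rot: [0.055, 0.987, -0.149, -0.009]
wrist_force: [0.4, -1.5, -0.9]
grip_width: 21.2
finger_force: 50.0
clock: 11.5
tcp_pos: [579.3, 36.2, 210.9]
eef_rot: [0.055, 0.987, -0.149, -0.009]
wrist_force: [-0.1, 0.1, -2.0]
grip_width: 21.7
finger_force: 50.0
t cm [ 0.03  0.03 -0.06] w deg [-0.   -0.03  0.09] clock 11.5
[ 0.42878577 -0.05593739 -0.02426195]
```

```bash

python3 -m pendant '[{"tx":0,"ty":0,"tz":0.1,"wx":0,"wy":0,"wz":0,"jaw":1},{"tx":0,"ty":0,"tz":0.2,"wx":0,"wy":0,"wz":0,"jaw":1},{"tx":0,"ty":0,"tz":0.2,"wx":0,"wy":0,"wz":0,"jaw":1}]'
python3 -c "
from h import *
rows(*target(0,-.3,dy=-.8)); print(read_state()['moment'])"
```

```text
clock: 11.88
tcp_pos: [579.3, 35.7, 209.3]
eef_rot: [0.055, 0.987, -0.149, -0.009]
wrist_force: [0.5, 1.3, 1.5]
grip_width: 21.2
finger_force: 50.0
t cm [ 0.04  0.03 -0.23] w deg [ 0.01 -0.02  0.08] clock 11.875
[ 0.44756261  0.08670021 -0.04306366]
```

The jaw has bottomed, with force z rising. Next I'll compute the turning rows about the bolt axis.

```bash
cat > turn.py <<'E'
from h import *
import sys
def plan(ts):
    s=read_state(); C=R.from_quat(s["eef_rot"]); M0=C.as_matrix(); z=-M0[:,2]
    a=np.radians(YAW);X=np.array([np.cos(a),np.sin(a),0]);Y=np.array([-X[1],X[0],0])
    cur=-np.arctan2(z@Y,z[2]); print("tilt now",cur.round(3),"lean x",(z@X).round(3))
    b=s["tcp_pos"]+M0[:,2]*110.3; print("jaw at",b.round(1),"head est",(O+X*12+[0,0,105]).round(1))
    for t in ts:
        q=R.from_rotvec(X*(t-cur)); p=b+q.apply(s["tcp_pos"]-b)
        print(t,(C.inv().apply(p-s["tcp_pos"])/10).round(2),np.degrees((C.inv()*q*C).as_rotvec()).round(1))
plan([float(v) for v in sys.argv[1:]])
E
python3 turn.py -.25 -.2 -.15 -.1 -.05 0 .05 .1 .13
python3 -c "
from h import *
d=cam('scene'); np.save('s5.npy',d,allow_pickle=True)"
```

```text
tilt now -0.3 lean x 0.0
jaw at [575.6   3.3 103.9] head est [575.4   4.8 105. ]
-0.25 [ 0.   -0.55  0.01] [-2.9 -0.  -0. ]
-0.2 [ 0.   -1.1   0.05] [-5.7 -0.  -0. ]
-0.15 [ 0.   -1.65  0.12] [-8.6 -0.  -0. ]
-0.1 [ 0.   -2.19  0.22] [-11.5  -0.   -0. ]
-0.05 [ 0.   -2.73  0.34] [-14.3  -0.   -0. ]
0.0 [ 0.   -3.26  0.49] [-17.2  -0.   -0. ]
0.05 [ 0.01 -3.78  0.67] [-20.  -0.  -0.]
0.1 [ 0.01 -4.29  0.87] [-22.9  -0.   -0. ]
0.13 [ 0.01 -4.6   1.  ] [-24.6  -0.   -0. ]
```

```bash

python3 -m pendant '[{"tx":0,"ty":-0.3,"tz":0,"wx":-1.4,"wy":0,"wz":0,"jaw":1},{"tx":0,"ty":-0.55,"tz":0,"wx":-2.9,"wy":0,"wz":0,"jaw":1},{"tx":0,"ty":-0.83,"tz":0.03,"wx":-4.3,"wy":0,"wz":0,"jaw":1},{"tx":0,"ty":-1.1,"tz":0.05,"wx":-5.7,"wy":0,"wz":0,"jaw":1},{"tx":0,"ty":-1.38,"tz":0.08,"wx":-7.2,"wy":0,"wz":0,"jaw":1},{"tx":0,"ty":-1.65,"tz":0.12,"wx":-8.6,"wy":0,"wz":0,"jaw":1},{"tx":0,"ty":-1.92,"tz":0.17,"wx":-10,"wy":0,"wz":0,"jaw":1},{"tx":0,"ty":-2.19,"tz":0.22,"wx":-11.5,"wy":0,"wz":0,"jaw":1},{"tx":0,"ty":-2.19,"tz":0.22,"wx":-11.5,"wy":0,"wz":0,"jaw":1},{"tx":0,"ty":-2.19,"tz":0.22,"wx":-11.5,"wy":0,"wz":0,"jaw":1}]' 60
python3 turn.py -.05 0 .05 .1 .13
python3 - <<'E'
from h import *
d=cam('scene');e=np.load('s5.npy',allow_pickle=True).item()
df=np.abs(d['img'].astype(int)-e['img']).sum(2)[170:235,255:300]>60
print(df.sum(),read_state()['moment'])
# white emblem centroid
for c in(e,d):
    g=c['img'][165:225,262:300]; m=(g.min(2)>140); v,u=np.nonzero(m); print(m.sum(),(u.mean()+262).round(2),(v.mean()+165).round(2))
E
```

```text
clock: 13.18
tcp_pos: [576.9, 13.9, 213.4]
eef_rot: [0.056, 0.997, -0.05, -0.003]
wrist_force: [2.3, 0.2, 4.4]
grip_width: 21.1
finger_force: 60.0
tilt now -0.1 lean x 0.001
jaw at [575.6   3.  103.7] head est [575.4   4.8 105. ]
-0.05 [ 0.   -0.55  0.01] [-2.9 -0.  -0. ]
0.0 [ 0.   -1.1   0.06] [-5.7 -0.  -0. ]
0.05 [ 0.   -1.65  0.12] [-8.6 -0.  -0. ]
0.1 [ 0.   -2.19  0.22] [-11.5  -0.   -0. ]
0.13 [ 0.   -2.51  0.29] [-13.2  -0.   -0. ]
16 [-0.07399245 -0.16491875  0.0434681 ]
205 281.47 188.86
205 281.58 188.74
```

```bash

python3 -m pendant '[{"tx":0,"ty":-0.3,"tz":-0.05,"wx":-1.4,"wy":0,"wz":0,"jaw":1},{"tx":0,"ty":-0.55,"tz":-0.05,"wx":-2.9,"wy":0,"wz":0,"jaw":1},{"tx":0,"ty":-0.83,"tz":-0.02,"wx":-4.3,"wy":0,"wz":0,"jaw":1},{"tx":0,"ty":-1.1,"tz":0,"wx":-5.7,"wy":0,"wz":0,"jaw":1},{"tx":0,"ty":-1.1,"tz":0,"wx":-5.7,"wy":0,"wz":0,"jaw":1},{"tx":0,"ty":-1.1,"tz":0,"wx":-5.7,"wy":0,"wz":0,"jaw":1}]' 60
python3 turn.py  .05 .1 .13
python3 - <<'E'
from h import *
d=cam('scene');e=np.load('s5.npy',allow_pickle=True).item()
np.save('s6.npy',d,allow_pickle=True)
df=np.abs(d['img'].astype(int)-e['img']).sum(2)>60; v,u=np.nonzero(df[165:260,240:330]); print(len(v),read_state()['moment'])
for c in(e,d):
    g=c['img'][165:225,262:300]; m=(g.min(2)>140); v,u=np.nonzero(m); print(m.sum(),(u.mean()+262).round(2),(v.mean()+165).round(2))
    w=c['img'][165:210:3,262:300:3].sum(2)//77; print(*["".join("%x"%x for x in r) for r in w],sep="\n")
E
```

```text
clock: 13.98
tcp_pos: [575.4, 3.3, 214.0]
eef_rot: [0.056, 0.998, -0.0, -0.001]
wrist_force: [2.2, 0.1, -2.4]
grip_width: 21.2
finger_force: 60.0
tilt now -0.0 lean x 0.002
jaw at [575.2   3.3 103.7] head est [575.4   4.8 105. ]
0.05 [ 0.   -0.55  0.01] [-2.9 -0.  -0. ]
0.1 [ 0.   -1.1   0.06] [-5.7 -0.  -0. ]
0.13 [ 0.   -1.43  0.09] [-7.5 -0.  -0. ]
1044 [-0.24114291 -0.63893292  0.03439805]
205 281.47 188.86
6765433221111
5432211112554
3221116644333
2114853333333
1463333333333
5333333333333
3333999444333
3334499967333
3333549999233
3333345599923
3333344474433
3333334444444
3333333444433
3333333333355
3333334334621
203 281.34 188.35
6765433221111
5432211112554
3221116644333
1114853333333
1463333333333
5333333333333
3333899545333
3334499966433
3333449899233
3333345599923
3333344464444
3333334444443
3333333434433
3333333333355
3333333334621
```

```bash
python3 - <<'E'
from h import *
a=np.load('w4.npy',allow_pickle=True).item()['img'];b=np.load('w5.npy',allow_pickle=True).item()['img'];cc=cam('wrist');np.save('w6.npy',cc,allow_pickle=True);c=cc['img']
for r in (250,258,266,274,282,290,355,362):
    print(r,*["".join("%x"%x for x in (i[r,286:354:1].sum(1)//48)) for i in(a,b,c)],sep="\n")
E
```

```text
250
ba999888777777777667677655555545444454444567777777776677777788766665
85577777777776776666666654445454544444444466777777776677777777644334
45788888877777777777767655555555555555555677777777776777778888765443
258
bbb9beffffffff86676667644333433333333333334677777777aba8666666656566
33333343333334666666676443333333333333333346776777765433333334333333
34333333444345677766777443433333333333333357777777774344433443444443
266
bbbcbcefffffb76776666654334333333333333333356777777777a9766666656666
eeeeed86665566666666765433333333333333333335667777777544434566444444
43433334344467677767765433343334333333333336777777777544333334434433
274
766677788af966666666764344333333333333333333677777777778544444444452
a889888778b766666666664333434333333333333333677777777776444444333452
22333323234667667666764434433333333333333334677777777754322333333221
282
11111111126676776666777677777767777677777777777777777777212211111111
11111112126666666666766667667667667777777777677777777777211211111111
11212112126677776667777777777777777777777777777777777777311212111211
290
11111111256677667677767777777777777777777777777777777777521111111211
11112121256676666666666666766766777777777777777777777777522111111121
12111211256777766667777777777777777777777777777777777777521111112111
355
22366666677778778878777777878888888888888877777777877777666666632222
22366666677777777778877777778887778888777777777777777777666666632222
22366667777788888888888778888888888888888877777787887777666766632222
362
22136666677778878778888888888888888878777777778777777777767666212222
22137666677777777777778777788888878777777777777777777776666665212222
22225666777788877888888878888888888887877778888887777777776778322222
```

```bash
python3 - <<'E'
from h import *
I=[np.load(f'w{k}.npy',allow_pickle=True).item()['img'] for k in(4,5,6)]
print("col profile v340-385")
for i in I: print("".join("%x"%x for x in i[335:390,316:324].mean(1).sum(1).astype(int)//48))
print("col profile v215-290")
for i in I: print("".join("%x"%x for x in i[205:295,318:322].mean(1).sum(1).astype(int)//48))
for i in I:
  print()
  for r in range(196,280,4): print(r,"".join("%x"%x for x in i[r,262:390:2].sum(1)//48))
E
```

```text
col profile v340-385
4444677777777788888888888888888777777655555555555553222
4444666777777777888888888877777777777655555555555553222
4445677777788888888888888888888877777655555555555553222
col profile v215-290
577777777754333334333333333346777677777777777433333333333333333333333333333467777777777777
433475433433444444447777777776666666667777776433333333333333333333333333333566777777777777
778764444444576444444444454444567777777777777543333333333333333333333333333477777777777777

196 66799aba8eff8543333433333333444444444433334343344444443333434347
200 56789abb9c944444444444444444444444444333333443678885444433333334
204 566899ababefffedcbaa75545444444444444444443444677774443333443334
208 456789aaabdefffedcbaa8888777777777777544444444444444443433343334
212 456789aaabceffffecbba8888777777777777444434444444444434343433333
216 4557789aabcbffffedcbb8887443444444434344444343433443343333333333
220 34567899abbaeffffdccb6443443333444344333343433334433433333433333
224 34567789abbadfcaa99533333333343333333456777644333333333333433333
228 344567899ab7777777776343333343443334477777777774333333343343
[... 3032 characters left out ...]
8862334567
240 8444444444788888877777787777777777777677788888888898988752234567
244 8544444444688888877787777777777777777767788888748888888742233567
248 8843444344458888877777777777777777777767788876448988888752233467
252 8843344444333347877767774333333336777767764344348888888722233456
256 8444444434333333344677774333333335777744334444434888888721233457
260 8743454433434433334776764434333334777753344434434888887621233457
264 8847888644444443335776753343333334777773334343434afe857621233457
268 8847887344343444446767753343333333777774434433444688843311223457
272 b773454211124444447676744333333333777775443343111177533311222233
276 cbaaa63111112121147776743433333333677777222211111114433111222222
```

```bash

python3 -m pendant '[{"tx":0,"ty":-0.3,"tz":0,"wx":-1.4,"wy":0,"wz":0,"jaw":1},{"tx":0,"ty":-0.55,"tz":0.01,"wx":-2.9,"wy":0,"wz":0,"jaw":1},{"tx":0,"ty":-0.83,"tz":0.03,"wx":-4.3,"wy":0,"wz":0,"jaw":1},{"tx":0,"ty":-0.83,"tz":0.03,"wx":-4.3,"wy":0,"wz":0,"jaw":1},{"tx":0,"ty":-0.83,"tz":0.03,"wx":-4.3,"wy":0,"wz":0,"jaw":1}]' 60
python3 turn.py  .1 .13
python3 - <<'E'
from h import *
t=cam('top'); T=lambda u,v:(195+u/3.2,205+v/3.2); S=lambda u,v:(200+u/2.66,165+v/2.66)
d=cam('scene');e=np.load('s5.npy',allow_pickle=True).item()
np.save('s7.npy',d,allow_pickle=True); np.save('t7.npy',t,allow_pickle=True)
print(read_state()['moment'])
for c in(e,d):
    g=c['img'][165:225,262:300]; m=(g.min(2)>140); v,u=np.nonzero(m); print(m.sum(),(u.mean()+262).round(2),(v.mean()+165).round(2))
print(tri(d,S(262,88),t,T(185,124)))
a=np.radians(YAW);X=np.array([np.cos(a),np.sin(a),0]);Y=np.array([-X[1],X[0],0])
for th in(-.3,-.15,0):
    for zz in (12.5,-12.5): print(th,[proj(d,O+X*-7+[0,0,105]+R.from_rotvec(X*th).apply(Y*y+np.array([0,0,zz]))).round(1).tolist() for y in(60,120,150)])
E
```

```text
clock: 14.7
tcp_pos: [574.4, -4.9, 213.9]
eef_rot: [0.056, 0.998, 0.037, 0.001]
wrist_force: [2.3, -0.5, -5.1]
grip_width: 21.0
finger_force: 60.0
tilt now 0.075 lean x 0.002
jaw at [575.2   3.3 103.9] head est [575.4   4.8 105. ]
0.1 [ 0.   -0.28  0.  ] [-1.4 -0.  -0. ]
0.13 [ 0.   -0.61  0.02] [-3.1 -0.  -0. ]
[-0.26728544 -0.62750546 -0.02758541]
205 281.47 188.86
217 281.34 186.34
(array([565.39157678, 101.48700162,  84.88629887]), np.float64(2.3159547919326))
-0.3 [[303.5, 202.6], [295.5, 193.0], [291.7, 188.5]]
-0.3 [[304.8, 211.4], [296.8, 201.6], [293.1, 197.0]]
-0.15 [[303.4, 199.9], [295.0, 187.3], [291.0, 181.3]]
-0.15 [[304.2, 208.1], [295.8, 195.3], [291.9, 189.3]]
0 [[303.5, 197.5], [294.8, 182.1], [290.6, 174.7]]
0 [[303.7, 204.9], [295.1, 189.5], [291.0, 182.1]]
```

```bash
python3 - <<'E'
from h import *
a=np.radians(YAW);X=np.array([np.cos(a),np.sin(a),0]);b=O+X*10+[0,0,105]
for k,th in((4,-.3),(5,-.3)):
    c=np.load(f'w{k}.npy',allow_pickle=True).item()
    T=c['pose']@np.linalg.inv(np.array(c['mount'])); f=lambda p:(proj(c,T[:3,:3]@np.array(p,float)+T[:3,3])).round(0).tolist()
    M=down(YAW,th)@np.diag([-1,1,-1])
    print(k,"head",[proj(c,b+M@np.array(p,float)).round(0).tolist() for p in [(7,-12,6.9),(7,0,13.9),(7,12,6.9),(-7,-12,6.9),(-7,0,13.9),(-7,12,6.9)]])
    print(" span outer/inner/tips/root top",[f(p) for p in [(0,-27.5,111),(0,27.5,111),(5,-12.9,123),(5,12.9,123),(5,-20,131),(5,0,96),(-5,0,96)]])
    print(" flangeF top",[proj(c,O+X*x+down(YAW)[:,1]*y+[0,0,144]).round(0).tolist() for x in(-3,3) for y in(-31,31)], "rear",[proj(c,O+X*32+down(YAW)[:,1]*y+[0,0,144]).round(0).tolist() for y in(-31,31)])
    im=c['img']; print("rgb grid")
    for r in range(204,252,4): print(r,"".join("B" if p[2]>1.5*p[0] else "%x"%(int(p.sum())//48) for p in im[r,262:390:2].astype(int)))
E
```

```text
4 head [[313.0, 214.0], [325.0, 216.0], [337.0, 214.0], [313.0, 200.0], [325.0, 201.0], [337.0, 200.0]]
 span outer/inner/tips/root top [[281.0, 235.0], [354.0, 235.0], [301.0, 225.0], [334.0, 225.0], [292.0, 222.0], [317.0, 233.0], [317.0, 247.0]]
 flangeF top [[281.0, 198.0], [346.0, 201.0], [281.0, 204.0], [346.0, 207.0]] rear [[282.0, 234.0], [345.0, 239.0]]
rgb grid
204 566899ababefffedBBBBBBBBBBBBBBBBBBBBBBBBBBBBBB67777BBB3333443334
208 456789aaabdefffedBBBB8888777777777777BBBBBBBBBBBBBBBBB3433343334
212 456789aaabceffffeBBBB8888777777777777BBBBBBBBBBBBBBBBB4343433333
216 4557789aabcbffffeBBBB8887BBBBBBBBBBBBBBBBBBBBBBBBBBBB43333333333
220 34567899abbaeffffdBBB6BBBBBBBBBBBBBBBBBBBBBBBBBBBBBB433333433333
224 34567789abbadfcaa9BBBBBBBBBBBBBBBBBBBB567776BBBBBB33333333433333
228 344567899ab7777777776BBBBBBBBBBBBBBBB7777777777B3333333433433333
232 334567899a98877777776BBBBBBBBBBBBBBBB767777777844434443333343333
236 3345677899888878887777777777777666777777778788843334333333333333
240 2345677899988888877777777777777777777667778878744333433377775333
244 2235667899a888888777876777777777
[... 603 characters left out ...]
B333333333
212 bbaBBBBBBBBBBBBBBBBBBBBBBBBBBBBBBBBBBBBBBBBBBBBB5878BBB434333433
216 abBBBBBBBBBBBBBBBBBBBBBBBBBBBBBBBBBBBBBBBBBBBBB77877BBB333333333
220 aaaab677BBBBBBBBBBBBBBBBBBBBBBBBBBBBBBBBBBBBBBBB777BBBB333433333
224 99abcceffffeBB98877887777665BBBBBBBBBBBBBB76BBBBBBBBBBB343334333
228 99abbbdfffe7677676778777777777777775B6767777776BBBBBBBB333333433
232 9a9bbbbfff98777777776567777777777775B7667777777BBBBBBBB343433333
236 999abb9effa888877777777777776666666777777778777BBBBBB33333333433
240 899abbadff9887887776777776776667677776677788777BBBBB333333333333
244 8999bbabffe888888777766667667766776777667777777BBB34333333333333
248 8999aba9eBBB7887777766667767777767676766777876BBB333333333333333
```

```bash
python3 - <<'E'
from h import *
w=cam('wrist'); np.save('w7.npy',w,allow_pickle=True)
for n in('s5','s7'):
    im=np.load(n+'.npy',allow_pickle=True).item()['img'].astype(int); print(n)
    for r in range(172,224,2): print(r,"".join("r" if p[0]>120 and p[1]<70 else "B" if p[2]>1.5*p[0] else "%x"%(int(p.sum())//48) for p in im[r,262:340]))
print('w7')
for r in range(180,290,4): print(r,"".join("r" if p[0]>120 and p[1]<70 else "B" if p[2]>1.5*p[0] else "%x"%(int(p.sum())//48) for p in w['img'][r,230:480:3].astype(int)))
E
```

```text
s5
172 4433332222112259ddba8rrrrrrrrrrrrrrrrrrrrrrrrrr122331111111114rrrrrrrrrrrrrrrr
174 3222221237cedbb8rrrrrrrrrrrrrrrrrrrrrrrrrrrrrrrrrrr41111111113rrrrrrrrrrrrrrrr
176 222369baa97rrrrrrrrrrrrrrrrrrrrrrrrrrrrrrrrrrrrrrrr6111111112rrrrrrrrrrrrrrrrr
178 369a98rrrrrrrrrrrrrrrrrrrrrrrrrrrrrrrrrrrrrrrrrrrrr6223455rrrrrrrrrrrrrrrrrrrr
180 98rrrrrrrrrrrrrrrrrrrrrrrrrrrrrrrrrrrrrrrrrrrrrrrrrr4456666rrrrrrrrrrrrrrrrrrr
182 rrrrrrrrrrrafdfdbrrrrr77777rrrrrrrrrrrrrrrrrrrrrrrrr4356656rrrrrrrrrrrrrrrrrrr
184 rrrrrrrrrrrrbffffffffba879987rrrrrrrrrrrrrrrrrrrrrrr5355556rrrrrrrrrrrrrrrrrrr
186 rrrrrrrrr79877bffffffffcadab97rrrrrrrrrrrrrrrrrrrrrrr346556rrrrrrrrrrrrrrrrrrr
188 rrrrrrrrrrr77777bfffffffffe7334rrrrrrrrrrrrrrrrrrrrrr4366666rrrrrrrrrrrrrrrrrr
190 rrrrrrrrrrrr887778deeceffffffd54rrrrrrrrrrrrrrrrrrrrr4456556rrrrrrrrrrrr79ba86
192 rrrrrrrrrrrrrr867789989eeeffffffe4rrrrrrrrrrrrrrrrrrr5356666rrrrrrr89b97642222
194 rrrrrrrrrrrrrrr77777768dcb95689a9434rrrrrrrrrrrrrrrrrr446666rr7678753212222223
196 rrrrrrrrrrrrrrrr8867777787777767777677rrrrrrrrrrrrrrrr446656765BBB222222333334
198 rrrrrrrrrrrrrr
[... 5016 characters left out ...]
BB4444444BBBBBBB6776333333777BBBBBBB886223rrrrbcdefe9cdccba876BBBBBB1698rrrrr
264 afffffeB74488744BBBBBBB67764433337777BBBBBB885123rrrrbcdefeacddcb9876BBBBBB16arrrrrr
268 8fffffeB63688843BBBBBBB76754443335777BBBBBBB34123rrrrbcdefebcdccb9876BBBB2B16arrrrrr
272 369888BB3347764311BBBBB77744433335777BBBBB11B11234r4rrr6776556665443332222223443rrrr
276 222222222BBBBBBB111211B77744333334777B111111BB12343222222222222222222222222222222222
280 222222222BBBBBB111121267675454444577761122011B22342222222222222222222222222222222222
284 222222221BBBBBB111121157777777777777762111111B22242222222222222222221222222222222212
288 222222255BBBBB1111111267777777777777871112111112242552222222222222222222221222222222
```

```bash

python3 -m pendant '[{"tx":0,"ty":0,"tz":0.15,"wx":0,"wy":0,"wz":0,"jaw":1},{"tx":0,"ty":0,"tz":0.3,"wx":0,"wy":0,"wz":0,"jaw":1},{"tx":0,"ty":0,"tz":0.3,"wx":0,"wy":0,"wz":0,"jaw":1}]' 60
python3 turn.py  .1 .13; python3 -c "
from h import *
print(read_state()['moment'],read_state()['joint_torque'].round(1))"
```

```text
clock: 15.22
tcp_pos: [574.8, -4.9, 213.3]
eef_rot: [0.056, 0.998, 0.038, 0.002]
wrist_force: [-1.2, -0.5, 7.6]
grip_width: 21.2
finger_force: 60.0
tilt now 0.076 lean x 0.0
jaw at [575.7   3.4 103.3] head est [575.4   4.8 105. ]
0.1 [ 0.   -0.27  0.  ] [-1.4 -0.  -0. ]
0.13 [ 0.   -0.6   0.02] [-3.1 -0.  -0. ]
[-0.21313613  0.61805409  0.03809645] [ -0.1 -35.7   1.4 -20.3  -0.3  -0.7  -0. ]
```

The jaw is bottomed: a 3 mm push moved it only 0.6 mm and raised the force by 12 N. The arm has started to rise, so I'll keep turning and follow the emblem by template matching.

```bash
cat > emb.py <<'E'
from h import *
s4=np.load('s4.npy',allow_pickle=True).item()['img']; P=s4[179:205,268:300]
a=np.radians(YAW);X=np.array([np.cos(a),np.sin(a),0]);Y=np.array([-X[1],X[0],0])
def loc(im):
    r=cv2.matchTemplate(im[140:225,245:320],P,cv2.TM_CCOEFF_NORMED); _,m,_,q=cv2.minMaxLoc(r); return m,q[0]+245-268,q[1]+140-179
c=cam('scene')
for k in(5,6,7): print(k,loc(np.load(f's{k}.npy',allow_pickle=True).item()['img']))
print('now',loc(c['img']))
e=lambda th:proj(c,O+X*-29+[0,0,105]+R.from_rotvec(X*th).apply(Y*175+np.array([0,0,12.])))
for t in(-.25,-.2,-.15,-.1,-.05,0,.05): print(t,(e(t)-e(-.3)).round(1))
E
python3 -m pendant '[{"tx":0,"ty":-0.3,"tz":-0.05,"wx":-1.4,"wy":0,"wz":0,"jaw":1},{"tx":0,"ty":-0.55,"tz":-0.05,"wx":-2.9,"wy":0,"wz":0,"jaw":1},{"tx":0,"ty":-0.83,"tz":-0.03,"wx":-4.3,"wy":0,"wz":0,"jaw":1},{"tx":0,"ty":-0.83,"tz":-0.03,"wx":-4.3,"wy":0,"wz":0,"jaw":1},{"tx":0,"ty":-0.83,"tz":-0.03,"wx":-4.3,"wy":0,"wz":0,"jaw":1}]' 60
python3 turn.py  .2 .25; python3 emb.py;python3 -c "
from h import *
print(read_state()['moment'])"
```

```text
clock: 15.85
tcp_pos: [573.8, -13.1, 212.4]
eef_rot: [0.056, 0.996, 0.075, 0.004]
wrist_force: [-1.2, 0.0, 6.9]
grip_width: 20.8
finger_force: 60.0
tilt now 0.151 lean x 0.0
jaw at [575.7   3.4 103.4] head est [575.4   4.8 105. ]
0.2 [ 0.   -0.54  0.01] [-2.8 -0.  -0. ]
0.25 [ 0.   -1.09  0.05] [-5.7 -0.  -0. ]
5 (0.9991607666015625, 0, 0)
6 (0.9772709012031555, 0, 0)
7 (0.918305516242981, 0, -3)
now (0.8288995623588562, 0, -5)
-0.25 [-0.4 -2.8]
-0.2 [-0.8 -5.6]
-0.15 [-1.1 -8.4]
-0.1 [ -1.4 -11. ]
-0.05 [ -1.6 -13.6]
0 [ -1.8 -16.2]
0.05 [ -1.9 -18.6]
[-0.11101717  0.4526988   0.05843948]
```

```bash
python3 - <<'E'
from h import *
a=np.radians(YAW);X=np.array([np.cos(a),np.sin(a),0]);Y=np.array([-X[1],X[0],0]);b=O+X*10+[0,0,105]
for k,th in((5,-.3),(6,-.28),(7,-.24)):
    c=np.load(f'w{k}.npy',allow_pickle=True).item()
    T=c['pose']@np.linalg.inv(np.array(c['mount'])); f=lambda p:(proj(c,T[:3,:3]@np.array(p,float)+T[:3,3])).round(0).tolist()
    print(k,"tcp",T[:3,3].round(1),"flange x-3,3",[proj(c,O+X*x+Y*y+[0,0,144]).round(0).tolist() for x in(-3,3) for y in(-31,0,31)])
    print("  rear x32,38",[proj(c,O+X*x+Y*y+[0,0,144]).round(0).tolist() for x in(32,38) for y in(-31,31)],"nut",[proj(c,O+X*x+[0,0,z]).round(0).tolist() for x,z in((-12,120),(-25,105))])
    print("  foot",[proj(c,O+X*x+Y*y+[0,0,14]).round(0).tolist() for x in(-55.5,79.5) for y in(-57.5,57.5)])
    print("  span front face z=-20,0,15,30 centre",[f((5,0,111.3-z)) for z in(-20,0,15,30)],"edges",f((5,-27.5,111.3)),f((5,27.5,111.3)))
im=np.load('w7.npy',allow_pickle=True).item()['img'].astype(int)
for r in range(210,254,2): print(r,[tuple(im[r,u]) for u in(270,290,320,350,362)])
E
```

```text
5 tcp [579.8  46.8 244.6] flange x-3,3 [[264.0, 214.0], [303.0, 216.0], [344.0, 219.0], [265.0, 221.0], [303.0, 224.0], [344.0, 227.0]]
  rear x32,38 [[266.0, 258.0], [343.0, 266.0], [266.0, 265.0], [343.0, 273.0]] nut [[313.0, 199.0], [319.0, 181.0]]
  foot [[292.0, 141.0], [403.0, 142.0], [294.0, 262.0], [395.0, 273.0]]
  span front face z=-20,0,15,30 centre [[318.0, 222.0], [318.0, 228.0], [317.0, 233.0], [317.0, 238.0]] edges [281.0, 228.0] [354.0, 228.0]
6 tcp [575.4   3.3 214. ] flange x-3,3 [[271.0, 227.0], [320.0, 227.0], [369.0, 228.0], [272.0, 237.0], [320.0, 237.0], [369.0, 237.0]]
  rear x32,38 [[273.0, 279.0], [367.0, 280.0], [273.0, 288.0], [367.0, 288.0]] nut [[320.0, 207.0], [320.0, 185.0]]
  foot [[258.0, 141.0], [382.0, 141.0], [263.0, 278.0], [376.0, 278.0]]
  span front face z=-20,0,15,30 centre [[318.0, 222.0], [318.0, 228.0], [318.0, 233.0], [318.0, 238.0]] edges [281.0, 228.0] [355.0, 228.0]
7 tcp [574.4  -4.9 213.9] flange x-3,3 [[276.0, 228.0], [325.0, 227.0], [373.0, 227.0], [276.0, 237.0], [325.0, 237.0], [373.0, 236.0]]
  rear x32,38 [[277.0, 281.0], [371.
[... 4691 characters left out ...]
]
248 [(np.int64(65), np.int64(69), np.int64(72)), (np.int64(137), np.int64(135), np.int64(140)), (np.int64(116), np.int64(118), np.int64(122)), (np.int64(131), np.int64(130), np.int64(136)), (np.int64(124), np.int64(130), np.int64(143))]
250 [(np.int64(63), np.int64(68), np.int64(71)), (np.int64(135), np.int64(132), np.int64(139)), (np.int64(89), np.int64(90), np.int64(94)), (np.int64(66), np.int64(83), np.int64(111)), (np.int64(127), np.int64(136), np.int64(147))]
252 [(np.int64(61), np.int64(66), np.int64(67)), (np.int64(48), np.int64(69), np.int64(106)), (np.int64(56), np.int64(59), np.int64(63)), (np.int64(33), np.int64(60), np.int64(102)), (np.int64(125), np.int64(134), np.int64(142))]
```

```bash
python3 - <<'E'
from h import *
a=np.radians(YAW);X=np.array([np.cos(a),np.sin(a),0]);Y=np.array([-X[1],X[0],0])
n=cam('wrist'); np.save('w8.npy',n,allow_pickle=True)
for k in(4,5,6,7,8):
    c=np.load(f'w{k}.npy',allow_pickle=True).item(); im=c['img'].astype(int); pts=[]
    for u in range(372,460,4):
        col=im[185:225,u]; sat=col.max(1)-col.min(1); g=(sat<28)&(col.mean(1)>70)&(col.mean(1)<185)
        if g.sum()<3: continue
        v=185+np.median(np.nonzero(g)[0])
        o,d=ray(c,u,v); t=((O+X*-7.5-o)@X)/(d@X); p=o+d*t-O; pts.append((u,v,p@Y,p[2]))
    pts=np.array(pts); 
    if len(pts)>4:
        q=np.polyfit(pts[:,2],pts[:,3],1); r=pts[:,3]-np.polyval(q,pts[:,2]); m=abs(r)<2*np.median(abs(r))+1; q=np.polyfit(pts[m,2],pts[m,3],1)
        print(k,len(pts),m.sum(),"slope rad",np.arctan(q[0]).round(3),"z at y=0",q[1].round(1), pts[[0,-1]].round(0).tolist())
E
```

```text
4 16 11 slope rad -0.592 z at y=0 144.5 [[384.0, 189.0, 57.0, 89.0], [444.0, 186.0, 115.0, 51.0]]
5 17 16 slope rad -0.692 z at y=0 142.9 [[392.0, 187.0, 46.0, -17.0], [456.0, 196.0, 110.0, 38.0]]
6 22 21 slope rad -0.572 z at y=0 130.1 [[372.0, 204.0, 41.0, 82.0], [456.0, 198.0, 121.0, 43.0]]
7 22 21 slope rad -0.543 z at y=0 132.7 [[372.0, 208.0, 40.0, 99.0], [456.0, 196.0, 128.0, 46.0]]
8 22 19 slope rad -0.304 z at y=0 118.8 [[372.0, 206.0, 40.0, 100.0], [456.0, 196.0, 133.0, 54.0]]
```

```bash
python3 - <<'E'
from h import *
a=np.radians(YAW);X=np.array([np.cos(a),np.sin(a),0]);Y=np.array([-X[1],X[0],0])
t0=cv2.imread('pics/top0.png')[:,:,::-1]; t=cam('top'); t7=np.load('t7.npy',allow_pickle=True).item()['img']
P=np.ascontiguousarray(t0[235:262,208:256]); up=lambda i:cv2.resize(i,None,fx=4,fy=4,interpolation=cv2.INTER_CUBIC)
for im in(t0,t7,t['img']):
    r=cv2.matchTemplate(up(np.ascontiguousarray(im[225:272,190:275])),up(P),cv2.TM_CCOEFF_NORMED);_,m,_,q=cv2.minMaxLoc(r);print(round(m,3),q[0]/4+190-208,q[1]/4+225-235)
e=lambda c,th,y=175:proj(c,O+X*-29+[0,0,105]+R.from_rotvec(X*th).apply(Y*y+np.array([0,0,12.])))
for th in(-.25,-.2,-.15,-.1,0): print(th,(e(t,th)-e(t,-.3)).round(2))
c=cam('scene');im=c['img'].astype(int); cv2.imwrite('pics/s8.png',c['img'][:,:,::-1]); np.save('s8.npy',c,allow_pickle=True)
for r in range(160,212,2): print(r,"".join("r" if p[0]>120 and p[1]<70 else "B" if p[2]>1.5*p[0] else "%x"%(int(p.sum())//48) for p in im[r,258:326]))
E
```

```text
1.0 0.0 0.0
0.794 -0.25 -0.75
0.764 -0.5 -1.5
-0.25 [-1.35 -0.66]
-0.2 [-2.57 -1.31]
-0.15 [-3.64 -1.96]
-0.1 [-4.55 -2.59]
0 [-5.9  -3.81]
160 rrrrr99abcdddddddcaaabcccbbaa998887776655444433332454333322332111112
162 9abcdeedbaaaababbbbaaa98877776555554433B332222112323343345r223221112
164 edba99aabbbbaa998877766655544443333222221111245678887r4344r223221122
166 bbbbbbaa998877665554443433332221211111358a8887rrrrrrrrr4333212231222
168 ba998877665554444333222221112234569ba987rrrrrrrrrrrrrrrr222222233243
170 87666555444333322222122369b989888rrrrrrrrrrrrrrrrrrrrrrr222222222343
172 65544433332222211259ddba97rrrrrrrrrrrrrrrrrrrrrrrrrrrrr3222222222474
174 44333322211137bedbb8rrrrr78777rrrrrrrrrrrrrrrrrrrrrrrrr3222222222454
176 3222222369baa98dfffffed97777777rrrrrrrrrrrrrrrrrrrrrrrrr322344444333
178 2222369a98rr7888bffffffff95657776rrrrrrrrrrrrrrrrrrrrrrrrr2243269654
180 69a998rrrrrrr88778dfffffffebdec987rrrrrrrrrrrrrrrrrrrrrrrrr23597a864
182 8rrrrrrrrrrrrr78778bffffffdefa9433rrrrrrrrrrrrrrrrrrrrrrrrr24667bb85
184 rrrrrrrrrrrrrrrr87777cffedfffffa53466rrrrrrrrrrrrrrrrrrrrrrrr2457bb5
186 rrrrrrr
[... 237 characters left out ...]
77777777777777787rrrrrrrrrrrrrrrrrrrr542211
194 rrrrrrrrrrrrrrrrrrrrrr867777777777777776687rrrrrrrrrrrrrrrrrrr533223
196 rrrrrrrrrrrrrrrrrrrrrrr7777777776556rr434887rrrrrrrrrrrrrrrrr7533565
198 rrrrrrrrrrrrrrrrrrrrrrrr7656rrrrrrrrrrrr477877rrrrrr9B98777554433555
200 rrrrrrrrrrrrrrrrrrrrrrrrrrrrrrrrrrrrrrrr78878879bba87BBB222223434665
202 rrrrrrrrrrrrrrrrrrrrrrrrrrrrrrrrrrrrrrrrr87788864322BBBBB32235435666
204 rrrrrrrrrrrrrrrrrrrrrrrrrrrrrrrrrrrrr89a986787886422BBBBBB4456655666
206 rrrrrrrrrrrrrrrrrrrrrrrrrrrrrrrrrr789754222258878753BBBBBBB566666666
208 rrrrrrrrrrrrrrrrrrrrrrrrrrrrr79aa7643222222235878887BBBBBBBBB6666665
210 rrrrrrrrrrrrrrrrrrrrrrrrrr788753222222223333446778744BBBBBBBB5666666
```

```bash

python3 -m pendant '[{"tx":0,"ty":-0.27,"tz":-0.02,"wx":-1.4,"wy":0,"wz":0,"jaw":1},{"tx":0,"ty":-0.54,"tz":-0.02,"wx":-2.8,"wy":0,"wz":0,"jaw":1},{"tx":0,"ty":-0.82,"tz":0,"wx":-4.3,"wy":0,"wz":0,"jaw":1},{"tx":0,"ty":-1.09,"tz":0.02,"wx":-5.7,"wy":0,"wz":0,"jaw":1},{"tx":0,"ty":-1.09,"tz":0.02,"wx":-5.7,"wy":0,"wz":0,"jaw":1},{"tx":0,"ty":-1.09,"tz":0.02,"wx":-5.7,"wy":0,"wz":0,"jaw":1}]' 60
python3 turn.py  .3 .35 .4 .45; python3 - <<'E'
from h import *
c=cam('scene');im=c['img'].astype(int); np.save('s9.npy',c,allow_pickle=True); w=cam('wrist'); np.save('w9.npy',w,allow_pickle=True); print(read_state()['moment'])
for r in range(160,206,2): print(r,"".join("r" if p[0]>120 and p[1]<70 else "B" if p[2]>1.5*p[0] else "%x"%(int(p.sum())//48) for p in im[r,258:310]))
for r in range(212,290,6): print(r,"".join("r" if p[0]>120 and p[1]<70 else "B" if p[2]>1.5*p[0] else "%x"%(int(p.sum())//48) for p in w['img'][r,260:400:2].astype(int)))
E
```

```text
clock: 16.8
tcp_pos: [572.6, -23.7, 210.2]
eef_rot: [0.056, 0.991, 0.125, 0.007]
wrist_force: [-1.2, 0.3, 6.6]
grip_width: 20.9
finger_force: 60.0
tilt now 0.251 lean x 0.001
jaw at [575.7   3.5 103.4] head est [575.4   4.8 105. ]
0.3 [ 0.   -0.54  0.01] [-2.8 -0.  -0. ]
0.35 [ 0.   -1.09  0.05] [-5.7 -0.  -0. ]
0.4 [ 0.   -1.63  0.12] [-8.5 -0.  -0. ]
0.45 [ 0.   -2.18  0.22] [-11.4  -0.   -0. ]
[-0.10640916  0.36044866  0.12723751]
160 rrrrrraabcdddddddcaabbcccbbaa998877776655444B3332222
162 9abcdeedbaabaaabbbbaa998877766655554443BB32222111212
164 edba99aabbbbaa9988777665555444B333222222121124567872
166 bbbbbbaa998877666555443333332222111112358a8887rrrrrr
168 ba999877665554444333323366666234569ba987rrrrrrrrrrrr
170 87766554444333afffeb9777777777788rrrrrrrrrrrrrrrrrrr
172 655444333335a88bfffffffca7777787rrrrrrrrrrrrrrrrrrrr
174 4433332222125977afffffffda679bab7rrrrrrrrrrrrrrrrrrr
176 3222222369baa98778cfffffffe8aee978rrrrrrrrrrrrrrrrrr
178 2212369a98rrrrr8777affffffedeb6333rrrrrrrrrrrrrrrrrr
180 69a998rrrrrrrrr787778cffefffffe73347rrrrrrrrrrrrrrrr
182 8rrrrrrrrrrrrrrrr8777bfedcfffff
[... 923 characters left out ...]
BBBBBBBBBBBBBBeec9bddcccb
236 33BBBBBBBBB8877B55667777667766666666777777778887rrrrrrbcddeefd9acdcccb
242 433BBBBBBBB6888888777777777776777777777677787878rrrrrrabcdeefeaacdcccb
248 3333BBBBBBBBB788887676666777777777776776778887434rrrrrabcdeefeb9cddccb
254 333333BBBBBBBBBBBBB667666333333333577776BBBBBB234rrrrrabcddeffc9cddccb
260 3333334BBBBBBBBBBBBB66666333333333467775BBBBBBBBBrrrrrrbcddeffc9cddccb
266 433333333BBBBBBBBBB566665333333333377777BBBBBBBBBBBB9rrbccdeeedabcdccb
272 333333332111BBBBBBB666674333333333377777BBBBBBBBBBBBBBBBcdeee655566665
278 BBB44BB21111112111566666433333333335777772111111111BBBBBBBde5222212121
284 BBBBBBB1111111111156666766767777777777777211112111011rrabcde5111221222
```

```bash
cat > bar.py <<'E'
from h import *
import sys
a=np.radians(YAW);X=np.array([np.cos(a),np.sin(a),0]);Y=np.array([-X[1],X[0],0])
def bar(im,show=False):
    im=im.astype(float); red=np.clip((im[:,:,0]-im[:,:,1])/190,0,1); L=[];Rr=[]
    for r in range(180,206):
        row=red[r,288:318]; g=row<0.45
        idx=np.nonzero(g)[0]
        if len(idx)==0: continue
        runs=[q for q in np.split(idx,np.nonzero(np.diff(idx)>1)[0]+1)]
        for q in runs:
            if 4<=len(q)<=10 and q[0]>0 and q[-1]<29:
                i,j=q[0],q[-1]
                L.append((r,288+i-(row[i]-.45)/(row[i]-row[i-1])*-1 if False else 288+i-(0.45-row[i])/(row[i-1]-row[i])))
                Rr.append((r,288+j+(0.45-row[j])/(row[j+1]-row[j])))
    return np.array(L),np.array(Rr)
if __name__=="__main__":
    for k in sys.argv[1:]:
        c=np.load(k+'.npy',allow_pickle=True).item(); L,Rr=bar(c['img'])
        if len(L)>2: print(k,[(int(l[0]),round(float(l[1]),1),round(float(q[1]),1)) for l,q in zip(L,Rr)],"dv/du right",round(1/np.polyfit(Rr[:,0],Rr[:,1],1)[0],2),"left",round(1/np.polyfit(L[:,0],L[:,1],1)[0],2))
    for th in(-.3,-.2,-.1,0,.1,.2):
        f=lambda y,x,z:proj(c,O+X*x+[0,0,105]+R.from_rotvec(X*th).apply(Y*y+np.array([0,0,z])))
        d=f(110,-5,12.5)-f(60,-5,12.5); print(th,"slope",(d[1]/d[0]).round(2),"y=60",f(60,-5,12.5).round(1),"y=110",f(110,-5,12.5).round(1),"plate in-corner",f(115,-52,-12).round(1),f(115,-52,12).round(1))
E
python3 bar.py s4 s5 s7 s8 s9
```

```text
s7 [(198, 296.4, 302.0), (199, 296.4, 303.0), (200, 297.2, 303.4)] dv/du right 1.48 left 2.62
s8 [(196, 295.3, 301.2), (197, 296.4, 302.0), (198, 297.4, 303.0), (199, 297.5, 303.3), (200, 298.2, 304.2)] dv/du right 1.39 left 1.43
s9 [(193, 295.4, 301.1), (194, 296.3, 301.9), (195, 297.3, 302.3), (196, 297.4, 302.9), (197, 298.3, 303.3), (198, 298.4, 304.1), (199, 299.2, 304.3)] dv/du right 1.85 left 1.68
-0.3 slope 1.2 y=60 [304.3 202.4] y=110 [297.5 194.4] plate in-corner [281.  206.9] [279.5 198.7]
-0.2 slope 1.39 y=60 [304.2 200.6] y=110 [297.2 190.8] plate in-corner [280.2 202.9] [279.  194.9]
-0.1 slope 1.58 y=60 [304.2 198.9] y=110 [297.  187.5] plate in-corner [279.6 199. ] [278.7 191.4]
0 slope 1.76 y=60 [304.3 197.3] y=110 [296.9 184.4] plate in-corner [279.1 195.2] [278.5 188.2]
0.1 slope 1.95 y=60 [304.5 195.9] y=110 [297.1 181.6] plate in-corner [278.7 191.7] [278.4 185.2]
0.2 slope 2.13 y=60 [304.7 194.8] y=110 [297.3 179. ] plate in-corner [278.5 188.4] [278.5 182.5]
```

```bash

python3 -m pendant '[{"tx":0,"ty":-0.27,"tz":-0.02,"wx":-1.4,"wy":0,"wz":0,"jaw":1},{"tx":0,"ty":-0.54,"tz":-0.02,"wx":-2.8,"wy":0,"wz":0,"jaw":1},{"tx":0,"ty":-0.87,"tz":0,"wx":-4.6,"wy":0,"wz":0,"jaw":1},{"tx":0,"ty":-0.87,"tz":0,"wx":-4.6,"wy":0,"wz":0,"jaw":1},{"tx":0,"ty":-0.87,"tz":0,"wx":-4.6,"wy":0,"wz":0,"jaw":1},{"tx":0,"ty":-0.87,"tz":0,"wx":-4.6,"wy":0,"wz":0,"jaw":1}]' 60
python3 turn.py  .35; python3 - <<'E'
from h import *
c=cam('scene');im=c['img'].astype(int); np.save('s10.npy',c,allow_pickle=True); print(read_state()['moment'])
for r in range(156,204,2): print(r,"".join("r" if p[0]>120 and p[1]<70 else "B" if p[2]>1.5*p[0] else "%x"%(int(p.sum())//48) for p in im[r,258:310]))
E
python3 bar.py s10 | head -1
```

```text
clock: 17.65
tcp_pos: [571.7, -32.1, 207.7]
eef_rot: [0.056, 0.985, 0.165, 0.009]
wrist_force: [-0.4, 1.0, 5.5]
grip_width: 21.1
finger_force: 60.0
tilt now 0.332 lean x 0.001
jaw at [575.6   3.7 103.4] head est [575.4   4.8 105. ]
0.35 [ 0.  -0.2  0. ] [-1. -0. -0.]
[-0.05717947  0.31645333  0.15213587]
156 643212233334rrrrrrrrrabbccdddddcaaabcccccbaa99887654
158 33344rrrrrrr9aabbcddedcbbbbbbbbbbbba999877766554B4B4
160 rrrrr9aabccddddddcaabbcccbbaa998877766655444BB332223
162 9abcdeedbaaaaabbbbbaa99887776665555444BB333222111122
164 ddba999abbbbabc9887777877777644333222221111124566872
166 bbbbbbaa998889dfffd7777777777741211211358a8887rrrrrr
168 aa9988776656978cfffffffd77777775569ba98rrrrrrrrrrrrr
170 8776655544446878bfffffffc54445788rrrrrrrrrrrrrrrrrrr
172 65544443332225877afffffffffeffda97rrrrrrrrrrrrrrrrrr
174 44333322222237b8778cffffffd9bea555rrrrrrrrrrrrrrrrrr
176 3222222369bba9778778bffffffffe43333rrrrrrrrrrrrrrrrr
178 2222369a98rrrrrr88777cfeffffffff63457rrrrrrrrrrrrrrr
180 69a998rrrrrrrrrrr8977bfda9cffffffb634rrrrrrrrrrrrrrr
182 8rrrrrrrrrrrrrrrrr88777779dcdddefffc33rrrrrrrrrrrrrr
184 rrrrrrrrrrrrrrrrrrr787777789767779bee33rrrrrrrrrrrrr
186 rrrrrrrrrrrrrrrrrrrr787777777777777777778rrrrrrrrrrr
188 rrrrrrrrrrrrrrrrrrrrr887777777777777777778rrrrrrrrrr
190 rrrrrrrrrrrrrrrrrrrrrr787777777777776544587rrrrrrrrr
192 rrrrrrrrrrrrrrrrrrrrrrr78777655rrrrrrrr34787rrrrrrrr
194 rrrrrrrrrrrrrrrrrrrrrrrrrrrrrrrrrrrrrrrr57787rrrrrrr
196 rrrrrrrrrrrrrrrrrrrrrrrrrrrrrrrrrrrrrrrrr778876rrrrr
198 rrrrrrrrrrrrrrrrrrrrrrrrrrrrrrrrrrrrrrrrrr788977rrrr
200 rrrrrrrrrrrrrrrrrrrrrrrrrrrrrrrrrrrrrrrrrrr778878ba8
202 rrrrrrrrrrrrrrrrrrrrrrrrrrrrrrrrrrrrrrrrr7ab77887522
s10 [(191, 296.4, 301.0), (192, 296.5, 301.3), (193, 297.3, 302.1), (194, 297.4, 302.9), (195, 298.2, 303.2), (196, 298.4, 303.8), (197, 299.3, 304.3), (198, 299.4, 305.0), (199, 300.2, 305.3)] dv/du right 1.77 left 2.07
```

```bash

python3 -m pendant '[{"tx":0,"ty":-0.1,"tz":0,"wx":-0.5,"wy":0,"wz":0,"jaw":1},{"tx":0,"ty":-0.2,"tz":0,"wx":-1.1,"wy":0,"wz":0,"jaw":1},{"tx":0,"ty":-0.2,"tz":0,"wx":-1.1,"wy":0,"wz":0,"jaw":1},{"tx":0,"ty":-0.2,"tz":0,"wx":-1.1,"wy":0,"wz":0,"jaw":1}]' 60
python3 -c "
from h import *
c=cam('scene'); np.save('s11.npy',c,allow_pickle=True)"
python3 -m pendant '[{"tx":0,"ty":0,"tz":0,"wx":0,"wy":0,"wz":0,"jaw":1},{"tx":0,"ty":0,"tz":0,"wx":0,"wy":0,"wz":0,"jaw":1},{"tx":0,"ty":0,"tz":0,"wx":0,"wy":0,"wz":0,"jaw":1},{"tx":0,"ty":0,"tz":0,"wx":0,"wy":0,"wz":0,"jaw":1},{"tx":0,"ty":0,"tz":0,"wx":0,"wy":0,"wz":0,"jaw":1},{"tx":0,"ty":0,"tz":0,"wx":0,"wy":0,"wz":0,"jaw":1},{"tx":0,"ty":0,"tz":0,"wx":0,"wy":0,"wz":0,"jaw":1},{"tx":0,"ty":0,"tz":0,"wx":0,"wy":0,"wz":0,"jaw":1}]' 60
python3 turn.py; python3 - <<'E'
from h import *
c=cam('scene'); np.save('s12.npy',c,allow_pickle=True)
up=lambda i:cv2.resize(np.ascontiguousarray(i),None,fx=8,fy=8,interpolation=cv2.INTER_CUBIC)
# white emblem mask extreme + centroid, common plate corner
for k in (4,5,8,9,10,11,12):
    im=np.load(f's{k}.npy',allow_pickle=True).item()['img'].astype(int)[160:206,266:300]
    m=(im.min(2)>190); n,l,st,ce=cv2.connectedComponentsWithStats(m.astype(np.uint8)); j=1+st[1:,4].argmax(); print(k,st[j,4],(ce[j]+[266,160]).round(2),"top",st[j,1]+160)
e=lambda th,y,z:proj(c,O+[0,0,105]+R.from_rotvec(X*th).apply(X*-29+Y*y+np.array([0,0,z])))
a=np.radians(YAW);X=np.array([np.cos(a),np.sin(a),0]);Y=np.array([-X[1],X[0],0])
for y in(150,160,170):
  for z in (0,15): print(y,z,[(e(t,y,z)-e(-.3,y,z)).round(1).tolist() for t in(-.1,-.05,0,.05)],e(-.3,y,z).round(1))
E
python3 bar.py s12|head -1
```

```text
clock: 18.2
tcp_pos: [571.4, -34.0, 207.0]
eef_rot: [0.056, 0.983, 0.174, 0.01]
wrist_force: [-0.4, -0.4, 5.7]
grip_width: 21.2
finger_force: 60.0
clock: 19.25
tcp_pos: [571.4, -34.0, 207.0]
eef_rot: [0.056, 0.983, 0.174, 0.01]
wrist_force: [-0.9, -0.5, 5.4]
grip_width: 21.1
finger_force: 60.0
tilt now 0.351 lean x 0.001
jaw at [575.7   3.7 103.4] head est [575.4   4.8 105. ]
4 108 [283.41 187.81] top 182
5 108 [283.41 187.81] top 182
8 138 [282.2  181.51] top 173
9 134 [282.1  177.79] top 169
10 164 [282.35 174.35] top 165
11 159 [282.04 173.52] top 164
12 159 [282.04 173.52] top 164
150 0 [[-1.4, -9.8], [-1.6, -12.1], [-1.8, -14.3], [-2.0, -16.5]] [284.5 195. ]
150 15 [[-1.0, -9.4], [-1.2, -11.6], [-1.3, -13.7], [-1.3, -15.7]] [283.7 189.8]
160 0 [[-1.5, -10.4], [-1.8, -12.9], [-2.0, -15.3], [-2.1, -17.6]] [283.4 193.4]
160 15 [[-1.2, -10.0], [-1.3, -12.4], [-1.4, -14.6], [-1.5, -16.8]] [282.5 188.4]
170 0 [[-1.6, -11.0], [-1.9, -13.6], [-2.1, -16.2], [-2.3, -18.6]] [282.2 192. ]
170 15 [[-1.3, -10.7], [-1.4, -13.2], [-1.6, -15.6], [-1.7, -17.9]] [281.3 186.9]
s12 [(190, 295.2, 300.9), (191, 296.3, 301.3), (192, 296.5, 302.0), (193, 297.3, 302.3), (194, 297.4, 303.0), (195, 298.2, 303.3), (196, 298.4, 303.9), (197, 299.3, 304.3), (198, 300.2, 305.0), (199, 300.4, 305.3)] dv/du right 2.01 left 1.8
```

```bash
python3 -c "
from h import *
print(sign_off())"
```

```text
the job is handed in; nothing more can be done
None
```

I handed the job in with the arm level by camera (within about 0.05 rad) and not moving, and with the gripper holding the spanner bottomed on the bolt head at 60 N. One thing I couldn't explain is that the spanner leads the arm by about 0.35 rad, well over the 0.15 rad of play you described, and the hand-in returned no verdict.

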